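# Fetch the portafilter from behind the canisters

### The arm

A 6-joint arm with a two-finger parallel gripper is mounted at the origin on the work surface. World frame = base frame: x ahead of the robot, y to its left, z up, the work surface at z = 0. Lengths are in m, angles in rad, forces in N, time in s.
With the tool pointing down it reaches from about 0.35 to 0.775 m from the base axis. Payload 5.5 kg.
Tool frame: the origin (TCP) lies on the centre line of the jaws, within the pads' length; the fingertips stand 11 mm ahead of it and the grasp point (between the pads) lies 8 mm behind it (env.nose_length is the distance from the TCP to the fingertips, in m); x points along the fingers, z is the direction in which the jaws open and shut, and the axes are right-handed (so a half turn about x gives the same grasp; the last joint's range is limited). The gripper opens to 85 mm and grips with 20 to 120 N. Pads are 22 mm wide; open, the fingers measure 114 mm over their backs; the gripper's body (76 mm by 85 mm) begins 54 mm behind the grasp point. The pads swing forward as they close: fully open they stand 13 mm farther back than shut.
Start: joints at [1.038, 0.313, 0.046, 1.304, 0, 1.431], TCP at [0.22, 0.531, 0.242] pointing down, gripper open.
Joint ranges: [-2.76, 2.76], [-0.86, 1.69], [-1.03, 1.26], [-2.2, 2.34], [-1.47, 1.5], [-3.14, 3.14]. Speed limits (rad/s): [2.57, 2.57, 3.14, 3.14, 3.14, 3.14].

### API

Orientations are given as a unit quaternion [w, x, y, z].
In Python, from workcell import env gives the robot as it stands. The module is installed in compiled form; this text tells all that it offers.
- The arm moves only by the tool step_arm, never from a script. Its argument "moves" is a list that holds one entry, the list of rows, each a list of 7 numbers: the turn, a rotation vector about the tool's x, y, z in rad, then the shift along the tool's x, y, z in m, then the opening, from 0 (shut) to 1 (fully open). In form: [[[rx, ry, rz, tx, ty, tz, grip], ...]]. A call has 1 to 12 rows; each row is the pose to reach, as a shift and turn from the pose measured when the call began, along the tool's axes at that moment; what a row does not reach only later rows make up. A row lasts 1/10 s, in which the tool goes at most 50 mm and 8.59 degrees, less where a joint would pass 70% of its speed; a pose out of reach is approached as far as the arm can. A call with a gripper value outside its range is refused whole. The fingers move at their own pace and stop on an object; "force" is the grip in N (left out, the last holds). Time passes only in rows, so rows that repeat a pose let the fingers close. It gives the time, the measured TCP pose, the force and the opening at its end, in the units of the state.
- env.get_state(): the state, without advancing time (a new reading comes with each control period).
- env.read_camera(name): name is "scene" or "top" or "wrist"; returns (picture, depth): 384x512x3 uint8, red, green, blue; 384x512 float32, m along the optical axis (not along the pixel's ray), 0 where there is no reading.
- env.get_calibration(name): a dict with "mtx" (3x3 intrinsics, pixels), "camera_from_world" (4x4, takes a point from world to camera coordinates); the wrist camera has in their place "T_tool_cam" (4x4, takes a point from camera to tool coordinates, whose origin is the TCP and whose axes are the tool frame's). Camera axes: x right, y down, z forward; pixel columns grow to the right and rows downward; lengths in m; the calibration is good to about 2 mm. The wrist camera is an equidistant fisheye: a pixel r from the principal point sees the ray r / f radians off the axis. A picture is of the moment at which its call begins: read the wrist's pose just before it. get_calibration takes no time and is no camera call.
- env.hand_in(): hands the job in, once; it reports no verdict.
Trained networks look in the newest picture that a camera, given by its name, has taken for a name from the list of things; names that differ only in an ending like _2 or _b are one class to them, and where a whole thing is asked for, a point or a joint stands for the part that bears it (a point fixed in the world has none). Each returns a list of dicts, best first, with "confidence" (0 to 1); they miss things now and then, are a little off and sometimes report something else, mostly with a low value. They report only what shows in the picture. A call takes as long as a camera call.
- env.boxes_of(camera, thing): "uv" ([column, row] in pixels, amid what is visible of it).
- env.silhouettes(camera, thing): "mask" (384x512 bool, what is visible of it) and "uv" ([column, row] in pixels, amid what is visible of it).
The state is a dict: "clock": time; "joint_pos": joint angles; "qvel": joint speeds; "tau": joint torques, N m; "tcp_pos": TCP position; "orientation": TCP orientation; "wrist_force": force on the tool from outside, world axes, zero at the start; "ft_torque": the same for the moment, N m; "finger_gap": finger opening in m.
Only numpy, scipy, OpenCV 4.12 (cv2) and the standard library are available. Lean on these libraries where they do the work, as an engineer would, in place of code of your own. Each camera call takes 0.05 s, during which the arm holds its last target.

### The job

The spare portafilter lies behind the three canisters on the wooden board. First clear all three canisters onto the steel side tray, standing upright, then lay the portafilter right way up, centred lengthwise on the teal tamping mat, and last put each canister back upright in the place on the board where it stood at the start. Do not tip a canister over, and do not shift the milk pitcher, the tamper or the shot glass.

Things in the scene. Friction and masses are not known exactly. Their poses are not given: they have to be found in the camera images.
- shaker: Cocoa shaker (a canister): bare steel cylinder, 54 mm diameter, 106 mm tall, domed lid with dark holes from 94 mm up. Origin: centre of its underside, z up. About 0.22 kg. The three canisters stand in a row along the board's y axis, 63 mm apart (9 mm gaps): grip them across the row, along the board's x axis; their order changes.
- tin: Bean tin (a canister): yellow cylinder with a white paper band, 54 mm diameter, 113 mm tall, black lid with a yellow disc on top. Origin: centre of its underside, z up. About 0.26 kg.
- jar: Sugar jar (a canister): white ceramic cylinder with a thin blue ring, 54 mm diameter, 104 mm tall, flat wooden lid. Origin: centre of its underside, z up. About 0.28 kg.
- portafilter: Bottomless portafilter, 200 mm long, lying flat behind the canisters, along their row. Origin: on its resting plane, mid-length. Its x axis runs along the handle: open steel head (68 mm across, 81 over two lugs, 31 high) centred at x = -65 mm; round black handle (25-28 mm thick, axis 14.5 mm up) from -12 to +100 mm. 0.42 kg, balanced near x = -18 mm: grip across the handle between x = -10 and 0.
- board: Fixed light-wood board the canisters and portafilter are kept on, 190 mm (its x) by 340 mm (its y), 12 mm thick, nothing raised on it. Origin: centre of its underside on the counter; its x axis points away from the robot, give or take the yaw. Three dark round inlays (57 mm, flush) mark the canister places at x = -35 mm, y = -63, 0 and +63 mm.
- tray: Fixed shallow steel side tray, 290 mm (its x) by 130 mm (its y), rim 14 mm high, 3 mm thick walls and floor: its floor is 3 mm above the counter. Origin: centre of its underside; z up. It stands to the left or to the right of the board and has room for the three canisters in a line along its x axis, 85 mm apart.
- mat: Fixed flat teal tamping mat, 240 mm (its x, lengthwise) by 130 mm (its y), 6 mm thick. Origin: centre of its underside on the counter; z up. It lies on the other side of the board from the tray. The portafilter goes on it with its origin over the mat's centre and its length along the mat's x axis, handle either way.
- pitcher: Bystander, not to be shifted: steel milk pitcher, 82 mm diameter, 92 mm tall, with a wire handle, standing in front of the board. Origin: centre of its underside.
- tamper: Bystander, not to be shifted: tamper with a 57 mm steel base and dark wooden knob, 88 mm tall, standing on one end of the board beside the portafilter. Origin: centre of its underside.
- glass: Bystander, not to be shifted: clear shot glass, 50 mm diameter, 62 mm tall, standing on the other end of the board beside the portafilter. Origin: centre of its underside.

How it is judged:
On the way, in this order (a step that is already met when the one before it is completed fails the run):
1. All three canisters stand upright on the side tray, with the portafilter still on the board (x of shaker in the frame of tray between -0.125 and 0.125 m and y of shaker in the frame of tray between -0.05 and 0.05 m and height (world z) of each of shaker, tin, jar below 0.01 m and angle between each of shaker, tin, jar's own z axis and vertical below 0.12 rad and linear speed of each of shaker, tin, jar below 0.03 m/s and x of tin in the frame of tray between -0.125 and 0.125 m and y of tin in the frame of tray between -0.05 and 0.05 m and x of jar in the frame of tray between -0.125 and 0.125 m and y of jar in the frame of tray between -0.05 and 0.05 m and horizontal distance between portafilter and mat above 0.15 m), for 0.2 s.
2. The portafilter lies right way up and lengthwise on the middle of the mat, with the canisters still on the tray (horizontal distance between portafilter and mat below 0.015 m and angle between the x axis of portafilter and the x axis of mat, either way round below 0.2 rad and angle between portafilter's own z axis and vertical below 0.15 rad and height (world z) of portafilter below 0.014 m and x of shaker in the frame of tray between -0.125 and 0.125 m and y of shaker in the frame of tray between -0.05 and 0.05 m and height (world z) of each of shaker, tin, jar below 0.01 m and angle between each of shaker, tin, jar's own z axis and vertical below 0.12 rad and linear speed of each of shaker, tin, jar, portafilter below 0.03 m/s and x of tin in the frame of tray between -0.125 and 0.125 m and y of tin in the frame of tray between -0.05 and 0.05 m and x of jar in the frame of tray between -0.125 and 0.125 m and y of jar in the frame of tray between -0.05 and 0.05 m), for 0.2 s.
At the end, for the whole second after the job is handed in: The portafilter lies at rest, right way up, on the mat, its origin within 15 mm of the mat's centre and its length within 0.2 rad of the mat's; each canister stands upright and at rest on the board within 15 mm of where it stood at the start (horizontal distance between portafilter and mat below 0.015 m and angle between the x axis of portafilter and the x axis of mat, either way round below 0.2 rad and angle between portafilter's own z axis and vertical below 0.15 rad and height (world z) of portafilter below 0.014 m and linear speed of each of portafilter, shaker, tin, jar below 0.02 m/s and distance of each of shaker, tin, jar from where it was at the start of the episode below 0.015 m and angle between each of shaker, tin, jar's own z axis and vertical below 0.1 rad); the robot touches nothing.
It fails at once if A canister is tipped over (angle between any of shaker, tin, jar's own z axis and vertical above 0.7 rad).
It fails at once if The milk pitcher, the tamper or the shot glass is shifted by more than 25 mm (distance of any of pitcher, tamper, glass from where it was at the start of the episode above 0.025 m).
It also fails if it takes over 144 s, if anything falls off the work surface, if the arm or the gripper's body presses on something with over 40 N, if the wrist force passes 120 N, or if a joint passes its speed limit or range.

## Working session

There is one attempt and no reset: what is moved stays moved. The work goes in short steps, Python scripts to look and compute and a tool call to move; the robot and the scene stay as the last step left them, time stands still between calls to the robot, and variables do not carry over. Pictures are saved under pics/ and viewed, and the job is handed in when it is done.

Besides the shell and the picture viewer there is one more tool, called after ">>>" as name([rows], argument=value, ...), one row to a line, values as JSON. step_arm: Moves the arm, as the interface text tells. Its arguments: {"type":"object","properties":{"moves":{"type":"array","items":{"type":"array","items":{"type":"array","items":{"type":"number"}}}},"force":{"type":"number"}},"required":["moves"]}

```bash
mkdir -p pics; python3 - <<'E'
from workcell import env
import cv2,numpy as np
print(env.get_state())
for c in ["scene","top","wrist"]:
    im,d=env.read_camera(c); cv2.imwrite(f"pics/{c}0.png",im[:,:,::-1]); np.save(f"{c}_d.npy",d)
    k=env.get_calibration(c); print(c,{a:np.round(b,4).tolist() if not np.isscalar(b) else b for a,b in k.items()})
print(env.nose_length)
E
```

```text
{'clock': 0.0, 'joint_pos': array([1.03837279e+00, 3.14020942e-01, 4.49598121e-02, 1.30358380e+00,
       3.31849975e-05, 1.43118590e+00]), 'qvel': array([-0.00097443,  0.00222427,  0.00089406, -0.0006176 , -0.00096648,
       -0.00152444]), 'tau': array([-2.65320878e-04, -4.80623460e+01,  2.98534352e+01,  1.95004331e-02,
       -3.25815108e-05, -8.78915500e-06]), 'tcp_pos': array([0.21985685, 0.53077534, 0.24138932]), 'orientation': array([ 0.58736616, -0.39308713,  0.58855374,  0.39254043]), 'wrist_force': array([ 0.72103491, -0.12601377,  0.05353332]), 'ft_torque': array([0.02056238, 0.03547106, 0.04413995]), 'finger_gap': 0.08538451847844256}
scene {'mtx': [[433.0503, 0.0, 259.3787], [0.0, 433.0503, 199.7476], [0.0, 0.0, 1.0]], 'camera_from_world': [[0.5471, 0.837, -0.0126, -0.2854], [0.5016, -0.3398, -0.7956, -0.2231], [-0.6701, 0.4289, -0.6057, 1.4669], [0.0, 0.0, 0.0, 1.0]]}
top {'mtx': [[378.9388, 0.0, 258.7889], [0.0, 378.9388, 199.0773], [0.0, 0.0, 1.0]], 'camera_from_world': [[-0.0025, -1.0, 0.009, 0.002], [-0.9915, 0.0013, -0.1304, 0.5309], [0.1304, -0.0092, -0.9914, 0.8955], [0.0, 0.0, 0.0, 1.0]]}
wrist {'mtx': [[297.3186, 0.0, 257.0112], [0.0, 297.3186, 193.5441], [0.0, 0.0, 1.0]], 'T_tool_cam': [[0.0006, -0.2783, 0.9605, -0.1317], [0.0006, -0.9605, -0.2783, 0.07], [1.0, 0.0007, -0.0004, 0.0006], [0.0, 0.0, 0.0, 1.0]]}
0.011
```

View pics/scene0.png

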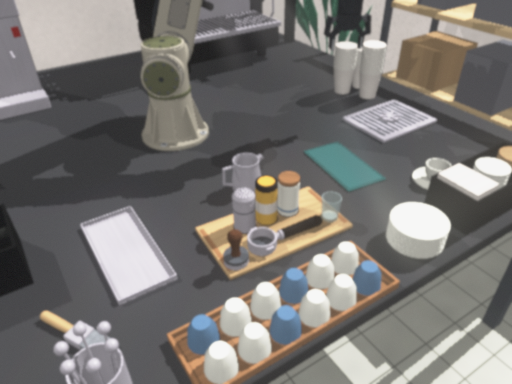

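View pics/top0.png

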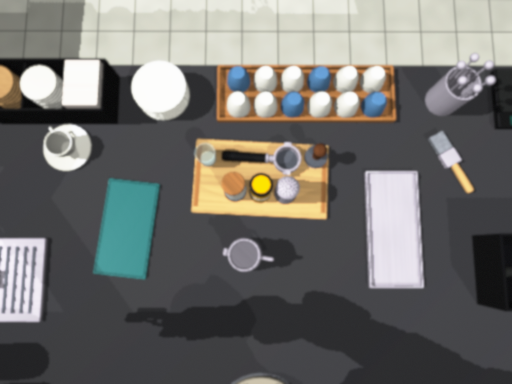

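View pics/wrist0.png

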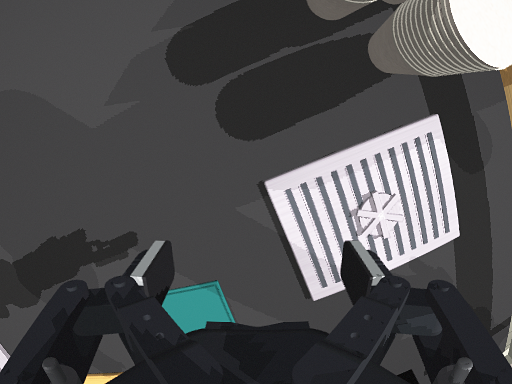

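```bash
cat > h.py <<'E'
from workcell import env
import cv2,numpy as np
from scipy.spatial.transform import Rotation as R
def cal(c):
    k=env.get_calibration(c); return np.array(k["mtx"]),np.array(k["camera_from_world"])
def toplane(c,uv,z):
    K,T=cal(c); Ti=np.linalg.inv(T); uv=np.atleast_2d(uv).astype(float)
    r=np.c_[(uv[:,0]-K[0,2])/K[0,0],(uv[:,1]-K[1,2])/K[1,1],np.ones(len(uv))]@Ti[:3,:3].T
    o=Ti[:3,3]; s=(z-o[2])/r[:,2]; return o+r*s[:,None]
def cloud(c,d,m):
    K,T=cal(c); Ti=np.linalg.inv(T); v,u=np.nonzero(m&(d>0)); z=d[v,u]
    p=np.c_[(u-K[0,2])/K[0,0]*z,(v-K[1,2])/K[1,1]*z,z]
    return p@Ti[:3,:3].T+Ti[:3,3]
def proj(c,P):
    K,T=cal(c); p=np.atleast_2d(P)@T[:3,:3].T+T[:3,3]; q=p@K.T; return q[:,:2]/q[:,2:]
def tcpT():
    s=env.get_state(); q=s["orientation"]; T=np.eye(4)
    T[:3,:3]=R.from_quat([q[1],q[2],q[3],q[0]]).as_matrix(); T[:3,3]=s["tcp_pos"]; return T
def goal(p,jaw,pit=None):
    """tool down at TCP world p; jaw yaw (angle of z axis in world xy). prints move"""
    T=tcpT(); best=None
    for f in (0,np.pi):
        a=jaw+f; z=np.array([np.cos(a),np.sin(a),0]); x=np.array([0,0,-1.]); y=np.cross(z,x)
        G=np.c_[x,y,z]; rv=R.from_matrix(T[:3,:3].T@G).as_rotvec()
        if best is None or np.linalg.norm(rv)<np.linalg.norm(best): best=rv
    t=T[:3,:3].T@(np.array(p)-T[:3,3])
    print("rot",np.round(best,4).tolist(),"t",np.round(t,4).tolist(),"|t|",round(float(np.linalg.norm(t)),3),"|r|deg",round(float(np.degrees(np.linalg.norm(best))),1))
E
python3 - <<'E'
from h import *
import pickle
out={}
for c in ["top","scene"]:
  im,d=env.read_camera(c)
  for t in ["shaker","tin","jar","portafilter","board","tray","mat","pitcher","tamper","glass"]:
    s=env.silhouettes(c,t)
    if not s: print(c,t,"none"); continue
    m=s[0]["mask"]; out[c,t]=m; P=cloud(c,d,m)
    print(c,t,len(s),round(s[0]["confidence"],2),np.round(s[0]["uv"],1),m.sum(),"med",np.round(np.median(P,0),3),"zmax",np.round(np.percentile(P[:,2],[2,50,98]),3))
    hi=P[P[:,2]>np.percentile(P[:,2],98)-0.012]; print("    top-centre",np.round((np.percentile(hi,2,0)+np.percentile(hi,98,0))/2,4), np.round(np.ptp(hi,0),3))
    if c=="top" and t in("board","tray","mat"):
        z={"board":.012,"tray":.014,"mat":.006}[t]
        cs=max(cv2.findContours(m.astype(np.uint8),0,cv2.CHAIN_APPROX_NONE)[0],key=cv2.contourArea)[:,0]
        print("    rect",cv2.minAreaRect((toplane(c,cs,z)[:,:2]*1000).astype(np.float32)))
  pickle.dump((im,d),open(c+".pkl","wb"))
pickle.dump(out,open("masks.pkl","wb"))
E
```

```text
top shaker 2 0.98 [286.6 190.3] 517 med [ 0.541 -0.06   0.113] zmax [0.025 0.113 0.12 ]
    top-centre [ 0.5473 -0.0627  0.114 ] [0.048 0.05  0.013]
top tin 1 0.58 [257.1 187.1] 569 med [ 0.546 -0.001  0.124] zmax [0.014 0.124 0.128]
    top-centre [ 0.5505 -0.0021  0.124 ] [0.05  0.051 0.013]
top jar 1 0.69 [235.3 185.4] 558 med [0.551 0.06  0.115] zmax [0.028 0.115 0.119]
    top-centre [0.5558 0.0608 0.1156] [0.053 0.052 0.013]
top portafilter 1 0.96 [274.2 157.6] 1130 med [ 0.635 -0.043  0.034] zmax [0.015 0.034 0.044]
    top-centre [ 0.6298 -0.0035  0.0386] [0.077 0.191 0.015]
top board 1 0.64 [246.  184.7] 6389 med [0.567 0.01  0.012] zmax [0.008 0.012 0.027]
    top-centre [ 0.5867 -0.0027  0.0694] [0.195 0.338 0.112]
    rect ((585.9368896484375, -2.9090728759765625), (340.7054748535156, 193.78265380859375), 87.47242736816406)
top tray none
top mat 1 0.91 [127.8 230.7] 4955 med [0.46  0.332 0.006] zmax [0.002 0.006 0.009]
    top-centre [0.4622 0.3319 0.0059] [0.248 0.152 0.014]
    rect ((462.4289245605469, 331.810546875), (130.198974609375, 239.57699584960938), 83.35034179
[... 1097 characters left out ...]
07 med [ 0.478 -0.335  0.004] zmax [0.001 0.004 0.016]
    top-centre [ 0.4622 -0.3346  0.0098] [0.294 0.136 0.014]
scene mat 1 0.62 [343.2 164.8] 2003 med [0.482 0.328 0.007] zmax [0.002 0.007 0.01 ]
    top-centre [0.4684 0.33   0.0062] [0.25  0.158 0.014]
scene pitcher 1 0.64 [241.8 169.6] 1008 med [0.408 0.025 0.065] zmax [0.013 0.065 0.092]
    top-centre [0.3994 0.0304 0.0873] [0.182 0.145 0.035]
scene tamper 1 0.67 [234.4 251.2] 692 med [ 0.651 -0.147  0.036] zmax [0.016 0.036 0.101]
    top-centre [ 0.6459 -0.1432  0.0955] [0.026 0.03  0.014]
scene glass 1 0.61 [329.3 205. ] 558 med [0.646 0.127 0.055] zmax [0.002 0.055 0.076]
    top-centre [0.6402 0.1317 0.0699] [0.049 0.052 0.013]
```

```bash
python3 - <<'E'
from h import *
import pickle
M=pickle.load(open("masks.pkl","rb"))
for c in ["top","scene"]:
  im,d=pickle.load(open(c+".pkl","rb"))
  for t,z in [("board",.012),("mat",.006),("tray",.014)]:
    if (c,t) in M: m=M[c,t].astype(np.uint8)
    else:
      m=np.zeros(im.shape[:2],np.uint8); m[165:295,355:430]=(im[165:295,355:430].min(2)>110)
    m=cv2.morphologyEx(m,cv2.MORPH_OPEN,np.ones((3,3)))
    cs=max(cv2.findContours(m,0,cv2.CHAIN_APPROX_NONE)[0],key=cv2.contourArea)[:,0]
    print(c,t,cv2.minAreaRect((toplane(c,cs,z)[:,:2]*1000).astype(np.float32)))
  m=M[c,"portafilter"]; P=cloud(c,d,m)
  h=P[(P[:,1]>0.0)&(P[:,2]>.025)&(P[:,2]<.05)]; 
  q=np.linalg.svd(h[:,:2]-h[:,:2].mean(0))[2][0]; print("handle",np.round(h[:,:2].mean(0),4),np.degrees(np.arctan2(q[1],q[0])),h[:,1].max(),P[:,1].min())
  H=P[(P[:,1]<-.02)&(P[:,2]>.034)]; print("head",np.round((H.max(0)+H.min(0))/2,4),np.ptp(H,axis=0))
im,d=pickle.load(open("top.pkl","rb"))
cv2.imwrite("pics/crop.png",cv2.resize(im[120:230,170:350,::-1],None,fx=4.4,fy=4.4,interpolation=cv2.INTER_CUBIC))
im,d=pickle.load(open("scene.pkl","rb"))
cv2.imwrite("pics/crop2.png",cv2.resize(im[140:280,190:360,::-1],None,fx=4,fy=4,interpolation=cv2.INTER_CUBIC))
E
```

```text
top board ((585.9368896484375, -2.9090728759765625), (340.7054748535156, 193.78265380859375), 87.47242736816406)
top mat ((462.4289245605469, 331.810546875), (130.198974609375, 239.57699584960938), 83.350341796875)
top tray ((460.9442443847656, -333.99908447265625), (136.0973358154297, 293.8591613769531), 89.87101745605469)
handle [0.6372 0.0461] -93.09041141162197 0.0925785126161243 -0.09871563279167947
head [ 0.6309 -0.0605  0.0404] [0.07686825 0.07652223 0.01258742]
scene board ((592.4825439453125, -4.3778533935546875), (342.5096740722656, 198.36155700683594), 87.30403137207031)
scene mat ((467.0487365722656, 331.5452880859375), (136.46182250976562, 245.58297729492188), 83.58314514160156)
scene tray ((465.8721923828125, -333.25787353515625), (135.00247192382812, 305.7186584472656), 89.77012634277344)
handle [0.6478 0.0456] -94.31095443471602 0.09599460564275442 -0.10133073138316018
head [ 0.6357 -0.0608  0.0406] [0.08191305 0.08113715 0.01299562]
```

View pics/crop.png

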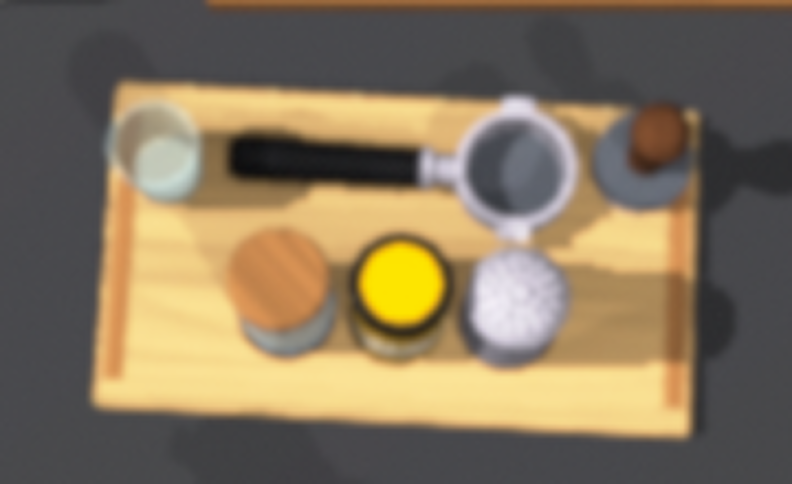

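View pics/crop2.png

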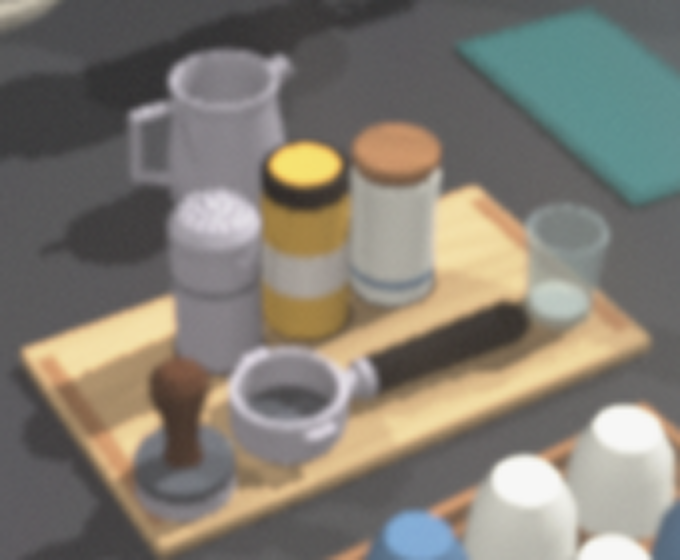

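```bash
python3 - <<'E'
from h import *
T=tcpT(); print(np.round(T,3))
goal([.553,-.002,.23],np.radians(-2.7))
goal([.463,-.334,.23],np.radians(90))
E
```

```text
[[ 0.    -0.924  0.383  0.22 ]
 [ 0.     0.383  0.924  0.531]
 [-1.    -0.     0.     0.242]
 [ 0.     0.     0.     1.   ]]
rot [1.2252, 0.0001, -0.0] t [0.0123, -0.5116, -0.3652] |t| 0.629 |r|deg 70.2
rot [-0.3927, 0.0001, 0.0] t [0.0123, -0.5556, -0.7064] |t| 0.899 |r|deg 22.5
```

>>> step_arm([
  [[1.225,0,0,0.012,-0.512,-0.365,1],[1.225,0,0,0.012,-0.512,-0.365,1],[1.225,0,0,0.012,-0.512,-0.365,1],[1.225,0,0,0.012,-0.512,-0.365,1],[1.225,0,0,0.012,-0.512,-0.365,1],[1.225,0,0,0.012,-0.512,-0.365,1],[1.225,0,0,0.012,-0.512,-0.365,1],[1.225,0,0,0.012,-0.512,-0.365,1],[1.225,0,0,0.012,-0.512,-0.365,1],[1.225,0,0,0.012,-0.512,-0.365,1],[1.225,0,0,0.012,-0.512,-0.365,1],[1.225,0,0,0.012,-0.512,-0.365,1]],
])

```text
clock: 2.45
tcp_pos: [0.5389, 0.0205, 0.231]
orientation: [0.707, 0.017, 0.707, -0.017]
wrist_force: [1.1, 0.3, -0.4]
finger_gap: 0.0854
```

```bash
python3 - <<'E'
from h import *
goal([.553,-.002,.23],np.radians(-2.7))
E
```

```text
rot [-0.0002, 0.0007, -0.0003] t [0.001, -0.0219, 0.0151] |t| 0.027 |r|deg 0.0
```

>>> step_arm([
  [[0,0,0,0.001,-0.022,0.015,1],[0,0,0,0.001,-0.022,0.015,1],[0,0,0,0.001,-0.022,0.015,1]],
])

```text
clock: 2.75
tcp_pos: [0.5527, -0.0026, 0.2297]
orientation: [0.707, 0.018, 0.707, -0.017]
wrist_force: [-0.4, 0.3, 0.4]
finger_gap: 0.0854
```

```bash
cat >> h.py <<'E'
def wray(uv):
    k=env.get_calibration("wrist"); K=np.array(k["mtx"]); uv=np.atleast_2d(uv).astype(float)
    x=(uv-K[:2,2])/[K[0,0],K[1,1]]; r=np.linalg.norm(x,axis=1); s=np.where(r>1e-9,np.sin(r)/np.maximum(r,1e-9),1)
    return np.c_[x*s[:,None],np.cos(r)],np.array(k["T_tool_cam"])
def wplane(T,uv,z):
    d,C=wray(uv); W=T@C; r=d@W[:3,:3].T; o=W[:3,3]; return o+r*((z-o[2])/r[:,2])[:,None]
def wproj(T,P):
    k=env.get_calibration("wrist"); K=np.array(k["mtx"]); W=np.linalg.inv(T@np.array(k["T_tool_cam"]))
    p=np.atleast_2d(P)@W[:3,:3].T+W[:3,3]; rho=np.hypot(p[:,0],p[:,1]); th=np.arctan2(rho,p[:,2])
    return K[:2,2]+(p[:,:2]/np.maximum(rho,1e-9)[:,None])*th[:,None]*K[0,0]
E
python3 - <<'E'
from h import *
import pickle
T=tcpT(); im,d=env.read_camera("wrist"); cv2.imwrite("pics/w1.png",im[:,:,::-1])
out={}
for t,z in [("shaker",.106),("tin",.125),("jar",.116),("portafilter",.03),("board",.012),("tray",.014),("mat",.006)]:
    s=env.silhouettes("wrist",t)
    for q in s[:2]: print(t,round(q["confidence"],2),np.round(q["uv"],1),q["mask"].sum(),np.round(wplane(T,q["uv"],z),4))
    if s: out[t]=s[0]["mask"]
pickle.dump((T,im,d,out),open("w1.pkl","wb")); print(np.round(T,4))
E
```

```text
shaker 0.73 [256.3 248.8] 2466 [[ 0.55   -0.0606  0.106 ]]
tin 0.71 [261.6 188.3] 3585 [[0.5576 0.0041 0.125 ]]
jar 0.87 [258.3 116.9] 3223 [[0.5577 0.0622 0.116 ]]
portafilter 0.97 [326.  195.9] 5193 [[ 0.6337 -0.0345  0.03  ]]
board 0.88 [290.4 128.6] 21514 [[0.5949 0.0444 0.012 ]]
[[-3.000e-04  4.890e-02  9.988e-01  5.527e-01]
 [ 7.000e-04  9.988e-01 -4.890e-02 -2.600e-03]
 [-1.000e+00  7.000e-04 -4.000e-04  2.297e-01]
 [ 0.000e+00  0.000e+00  0.000e+00  1.000e+00]]
```

View pics/w1.png

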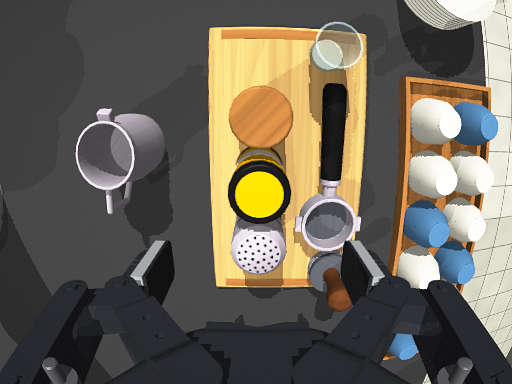

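```bash
python3 - <<'E'
from h import *
import pickle
T,im,d,M=pickle.load(open("w1.pkl","rb"))
h=cv2.cvtColor(im,cv2.COLOR_RGB2HSV).astype(int)
def circ(mask,z,n):
    cs=max(cv2.findContours(mask.astype(np.uint8),0,cv2.CHAIN_APPROX_NONE)[0],key=cv2.contourArea)
    P=(wplane(T,cs[:,0],z)[:,:2]*1000).astype(np.float32); (c,r)=cv2.minEnclosingCircle(P); print(n,"minEnc",np.round(c,1),round(r,1),"ell",cv2.fitEllipse(P))
def reg(u0,u1,v0,v1):
    m=np.zeros(im.shape[:2],bool); m[v0:v1,u0:u1]=1; return m
circ((h[...,0]>20)&(h[...,0]<32)&(h[...,1]>200)&(h[...,2]>180)&reg(225,295,165,225),.125,"tin disc")
circ((im.max(2)<60)&reg(222,298,150,230)|(h[...,0]>20)&(h[...,0]<32)&(h[...,1]>200)&(h[...,2]>180)&reg(225,295,165,225),.125,"tin lid")
circ((h[...,0]<16)&(h[...,1]>110)&reg(222,300,80,158),.116,"jar lid")
print(h[117,261],h[60,260],im[250,257],h[140,225])
circ(M["shaker"],.106,"shaker")
for uv in [(222.5,27),(366,40),(216,286),(209,28)]: print(uv,wplane(T,uv,.012))
# depth based cloud
k=env.get_calibration("wrist")
def wcl(m):
    v,u=np.nonzero(m&(d>0)); r,C=wray(np.c_[u,v]); p=r*(d[v,u]/r[:,2])[:,None]; W=T@C; return p@W[:3,:3].T+W[:3,3]
P=wcl(M["portafilter"])
hd=P[(P[:,1]>0)&(P[:,2]>.028)]; q=np.linalg.svd(hd[:,:2]-hd[:,:2].mean(0),full_matrices=False)[2][0]
print("handle",hd.mean(0),np.degrees(np.arctan2(*q[::-1])),P[:,1].min(),P[:,1].max())
H=P[(P[:,1]<-.025)&(P[:,2]>.034)];print("head",(H.min(0)+H.max(0))/2,np.ptp(H,axis=0))
for n in("shaker","tin","jar"):
    P=wcl(M[n]); t=P[P[:,2]>np.percentile(P[:,2],97)-.008]; print(n,(t.min(0)+t.max(0))/2,np.ptp(t,axis=0))
B=wcl(M["board"]); B=B[abs(B[:,2]-.012)<.006]; print("board",cv2.minAreaRect((B[:,:2]*1000).astype(np.float32)),np.median(B[:,2]))
E
```

```text
tin disc minEnc [555.3  -0.9] 20.4 ell ((555.2261352539062, -1.2898552417755127), (39.18272399902344, 40.05757141113281), 81.58051300048828)
tin lid minEnc [555.    0.7] 29.0 ell ((555.3417358398438, 0.34427082538604736), (51.17134475708008, 54.5111083984375), 5.910787105560303)
jar lid minEnc [561.2  57. ] 31.4 ell ((559.6271362304688, 60.18476867675781), (51.447566986083984, 55.6403694152832), 2.6019515991210938)
[ 14 170 220] [ 24 113 253] [178 169 181] [ 24 114 253]
shaker minEnc [550.9 -55.7] 32.7 ell ((551.359619140625, -58.08852005004883), (54.11273193359375, 60.161502838134766), 0.4847015142440796)
(222.5, 27) [[0.52158628 0.17072542 0.012     ]]
(366, 40) [[0.69286698 0.15373596 0.012     ]]
(216, 286) [[ 0.48790658 -0.16512245  0.012     ]]
(209, 28) [[0.50564597 0.17106415 0.012     ]]
handle [0.64077667 0.04887386 0.03670415] -93.66059427547891 -0.11581195656100728 0.09652682686210995
head [ 0.63553288 -0.06256194  0.03955059] [0.08102086 0.075003   0.01104815]
shaker [ 0.55107166 -0.05585726  0.11773594] [0.04649519 0.05899456 0.01465655]
tin [ 0.55572889 -0.00078381  0.12306152] [0.05112576 0.05296406 0.00912107]
jar [0.5598795  0.06230451 0.11526778] [0.0532188  0.05287576 0.00621832]
board ((590.483154296875, -2.5479736328125), (340.6744384765625, 190.8339385986328), 86.90282440185547) 0.01205483574597821
```

```bash
python3 - <<'E'
from h import *
goal([.552,-.0635,.23],np.radians(-3.1)); goal([.552,-.0635,.077],np.radians(-3.1))
E
```

```text
rot [0.0081, 0.0011, -0.0002] t [0.0004, -0.0621, 0.0022] |t| 0.062 |r|deg 0.5
rot [0.0081, 0.0011, -0.0002] t [0.1534, -0.0622, 0.002] |t| 0.165 |r|deg 0.5
```

>>> step_arm([
  [[0.008,0,0,0,-0.062,0.002,1],[0.008,0,0,0,-0.062,0.002,1],[0.008,0,0,0.05,-0.062,0.002,1],[0.008,0,0,0.09,-0.062,0.002,1],[0.008,0,0,0.125,-0.062,0.002,1],[0.008,0,0,0.153,-0.062,0.002,1],[0.008,0,0,0.153,-0.062,0.002,1],[0.008,0,0,0.153,-0.062,0.002,1]],
])

```text
clock: 3.95
tcp_pos: [0.5518, -0.063, 0.0777]
orientation: [0.707, 0.019, 0.707, -0.019]
wrist_force: [-0.2, 0.3, 0.2]
finger_gap: 0.0856
```

>>> step_arm([
  [[0,0,0,0,0,0,0.3],[0,0,0,0,0,0,0.3],[0,0,0,0,0,0,0.3],[0,0,0,0,0,0,0.3],[0,0,0,0,0,0,0.3],[0,0,0,0,0,0,0.3],[0,0,0,0,0,0,0.3],[0,0,0,0,0,0,0.3]],
], force=45)

```text
clock: 4.75
tcp_pos: [0.5528, -0.0633, 0.0798]
orientation: [0.708, 0.019, 0.706, -0.019]
wrist_force: [-1.4, 0.8, 4.9]
finger_gap: 0.0531
```

```bash
python3 - <<'E'
from h import *
s=env.get_state(); print(s["finger_gap"],s["wrist_force"])
im,d=env.read_camera("wrist"); cv2.imwrite("pics/w2.png",im[:,:,::-1])
print(np.round(tcpT(),4))
goal([.552,-.0635,.16],np.radians(-3.1)); goal([.547,-.334,.16],np.radians(90)); goal([.547,-.334,.16],np.radians(-90))
E
```

```text
0.05305979595864292 [-1.35848985  0.76481189  4.90353133]
[[ 3.200e-03  5.370e-02  9.986e-01  5.528e-01]
 [-5.000e-04  9.986e-01 -5.370e-02 -6.330e-02]
 [-1.000e+00 -3.000e-04  3.300e-03  7.980e-02]
 [ 0.000e+00  0.000e+00  0.000e+00  1.000e+00]]
rot [0.0004, 0.0033, 0.0003] t [-0.0802, -0.0003, -0.0005] |t| 0.08 |r|deg 0.2
rot [1.5171, 0.0028, -0.0022] t [-0.0801, -0.2706, 0.009] |t| 0.282 |r|deg 86.9
rot [1.5171, 0.0028, -0.0022] t [-0.0801, -0.2706, 0.009] |t| 0.282 |r|deg 86.9
```

View pics/w2.png

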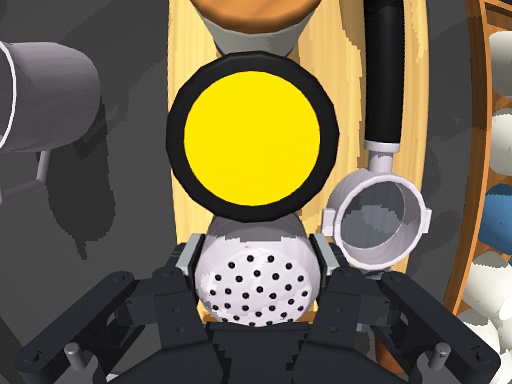

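>>> step_arm([
  [[0,0,0,-0.03,0,0,0.3],[0,0,0,-0.08,0,0,0.3],[1.517,0,0,-0.08,-0.2795,-0.157,0.3],[1.517,0,0,-0.08,-0.2795,-0.157,0.3],[1.517,0,0,-0.08,-0.2795,-0.157,0.3],[1.517,0,0,-0.08,-0.2795,-0.157,0.3],[1.517,0,0,-0.08,-0.2795,-0.157,0.3],[1.517,0,0,-0.08,-0.2795,-0.157,0.3],[1.517,0,0,-0.08,-0.2795,-0.157,0.3],[1.517,0,0,-0.08,-0.2795,-0.157,0.3],[1.517,0,0,-0.08,-0.2795,-0.157,0.3],[1.517,0,0,-0.08,-0.2795,-0.157,0.3]],
])

```text
clock: 6.0
tcp_pos: [0.3804, -0.3344, 0.1599]
orientation: [0.504, 0.498, 0.501, -0.497]
wrist_force: [-0.0, -0.3, -2.8]
finger_gap: 0.0528
```

```bash
python3 - <<'E'
from h import *
s=env.get_state(); print(s["finger_gap"],s["wrist_force"])
T=tcpT();im,d=env.read_camera("wrist"); cv2.imwrite("pics/w3.png",im[:,:,::-1])
print(np.round(T,4))
goal([.3805,-.334,.16],np.radians(-90)); goal([.3805,-.334,.074],np.radians(-90))
import pickle; pickle.dump((T,im,d),open("w3.pkl","wb"))
E
```

```text
0.052825436678434756 [-0.00872937 -0.31467394 -2.77956953]
[[ 3.700e-03  9.999e-01  9.800e-03  3.804e-01]
 [-9.000e-04  9.800e-03 -1.000e+00 -3.344e-01]
 [-1.000e+00  3.700e-03  9.000e-04  1.599e-01]
 [ 0.000e+00  0.000e+00  0.000e+00  1.000e+00]]
rot [0.0046, 0.001, -0.0038] t [-0.0001, -0.0001, -0.0003] |t| 0.0 |r|deg 0.3
rot [0.0046, 0.001, -0.0038] t [0.0859, -0.0004, -0.0004] |t| 0.086 |r|deg 0.3
```

View pics/w3.png

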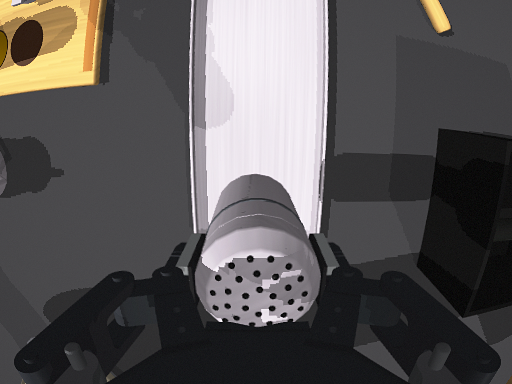

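>>> step_arm([
  [[0.005,0,0,0.04,0,0,0.3],[0.005,0,0,0.07,0,0,0.3],[0.005,0,0,0.083,0,0,0.3],[0.005,0,0,0.0885,0,0,0.3],[0.005,0,0,0.0885,0,0,0.3],[0.005,0,0,0.0885,0,0,0.3]],
])

```text
clock: 6.65
tcp_pos: [0.3815, -0.3349, 0.0723]
orientation: [0.502, 0.5, 0.498, -0.499]
wrist_force: [0.1, -0.1, -3.0]
finger_gap: 0.0528
```

>>> step_arm([
  [[0,0,0,0.002,0,0,0.3],[0,0,0,0.002,0,0,0.3],[0,0,0,0.002,0,0,0.3]],
])

```text
clock: 6.95
tcp_pos: [0.3818, -0.3354, 0.0708]
orientation: [0.503, 0.5, 0.498, -0.499]
wrist_force: [-0.8, 0.0, -1.4]
finger_gap: 0.0526
```

>>> step_arm([
  [[0,0,0,0,0,0,0.8],[0,0,0,0,0,0,1],[0,0,0,0,0,0,1],[0,0,0,0,0,0,1],[0,0,0,-0.03,0,0,1],[0,0,0,-0.08,0,0,1],[0,0,0,-0.13,0,0,1],[0,0,0,-0.16,0,0,1]],
])

```text
clock: 7.75
tcp_pos: [0.3816, -0.3356, 0.2348]
orientation: [0.504, 0.5, 0.497, -0.499]
wrist_force: [0.1, -0.6, -0.6]
finger_gap: 0.0853
```

```bash
python3 - <<'E'
from h import *
s=env.get_state(); print(s["finger_gap"],s["wrist_force"])
T=tcpT();im,d=env.read_camera("wrist"); cv2.imwrite("pics/w4.png",im[:,:,::-1])
print(np.round(T,4))
goal([.5555,-.0006,.23],np.radians(-3.1)); goal([.5555,-.0006,.08],np.radians(-3.1))
for n in["tray","shaker"]:
  for q in env.silhouettes("wrist",n)[:1]:
    m=q["mask"]; v,u=np.nonzero(m&(d>0)); r,C=wray(np.c_[u,v]); p=r*(d[v,u]/r[:,2])[:,None]; W=T@C; P=p@W[:3,:3].T+W[:3,3]
    if n=="shaker": t=P[P[:,2]>np.percentile(P[:,2],97)-.008]; print(n,(t.min(0)+t.max(0))/2,np.ptp(t,axis=0))
    else: print(cv2.minAreaRect((P[P[:,2]<.02][:,:2]*1000).astype(np.float32)))
E
```

```text
0.0853415998205075 [ 0.10318301 -0.63030565 -0.61623743]
[[ 0.0083  1.      0.0013  0.3816]
 [-0.0069  0.0014 -1.     -0.3356]
 [-0.9999  0.0083  0.0069  0.2348]
 [ 0.      0.      0.      1.    ]]
rot [-1.5153, 0.0187, -0.001] t [0.007, 0.173, -0.3363] |t| 0.378 |r|deg 86.8
rot [-1.5153, 0.0187, -0.001] t [0.157, 0.1712, -0.3381] |t| 0.41 |r|deg 86.8
((454.95849609375, -334.6016845703125), (135.1537628173828, 288.50274658203125), 89.88099670410156)
shaker [ 0.38420429 -0.33360579  0.10629479] [0.04784007 0.04618631 0.00968114]
```

View pics/w4.png

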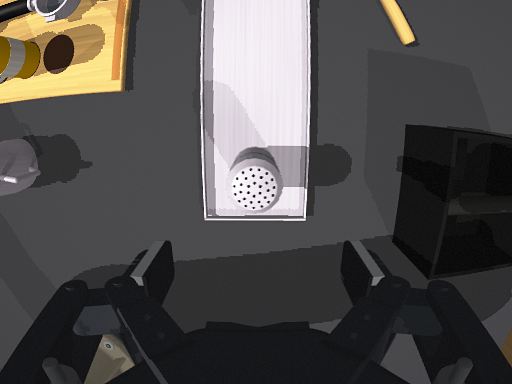

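>>> step_arm([
  [[-1.515,0.019,-0.001,0.007,0.173,-0.336,1],[-1.515,0.019,-0.001,0.007,0.173,-0.336,1],[-1.515,0.019,-0.001,0.007,0.173,-0.336,1],[-1.515,0.019,-0.001,0.007,0.173,-0.336,1],[-1.515,0.019,-0.001,0.007,0.173,-0.336,1],[-1.515,0.019,-0.001,0.007,0.173,-0.336,1],[-1.515,0.019,-0.001,0.007,0.173,-0.336,1],[-1.515,0.019,-0.001,0.007,0.173,-0.336,1],[-1.515,0.019,-0.001,0.007,0.173,-0.336,1],[-1.515,0.019,-0.001,0.007,0.173,-0.336,1],[-1.515,0.019,-0.001,0.007,0.173,-0.336,1],[-1.515,0.019,-0.001,0.007,0.173,-0.336,1]],
])

```text
clock: 9.1
tcp_pos: [0.5539, 0.0002, 0.2239]
orientation: [0.705, 0.022, 0.709, -0.019]
wrist_force: [-0.1, -0.3, -0.3]
finger_gap: 0.0851
```

```bash
python3 - <<'E'
from h import *
T=tcpT();im,d=env.read_camera("wrist"); cv2.imwrite("pics/w5.png",im[:,:,::-1])
goal([.5555,-.0006,.08],np.radians(-3.1))
h=cv2.cvtColor(im,cv2.COLOR_RGB2HSV).astype(int)
m=(im.max(2)<110).astype(np.uint8)
for c in cv2.findContours(m,1,cv2.CHAIN_APPROX_NONE)[0]:
    if 300<cv2.contourArea(c)<8000: print(cv2.boundingRect(c),cv2.minEnclosingCircle((wplane(T,c[:,0],.012)[:,:2]*1000).astype(np.float32)))
E
```

```text
rot [-0.0037, -0.0056, -0.0042] t [0.1442, -0.0011, 0.0023] |t| 0.144 |r|deg 0.5
(379, 332, 42, 34) ((799.216796875, -329.35882568359375), 55.76613998413086)
(331, 293, 23, 23) ((668.4387817382812, -203.7903289794922), 21.455461502075195)
(129, 239, 37, 48) ((398.78759765625, -120.526611328125), 45.057716369628906)
(307, 206, 48, 37) ((643.3107299804688, -77.43862915039062), 31.434791564941406)
(233, 176, 52, 49) ((552.9529418945312, -36.156288146972656), 31.845340728759766)
(227, 165, 64, 77) ((554.0448608398438, -41.80881881713867), 49.14653015136719)
(76, 129, 51, 53) ((352.58685302734375, 27.903242111206055), 42.0297737121582)
(457, 127, 35, 34) ((860.4991455078125, 22.7333984375), 36.10260009765625)
(72, 112, 90, 109) ((374.3955383300781, 16.8569278717041), 76.29747772216797)
(321, 85, 28, 100) ((649.51318359375, 38.89630126953125), 59.89583969116211)
```

View pics/w5.png

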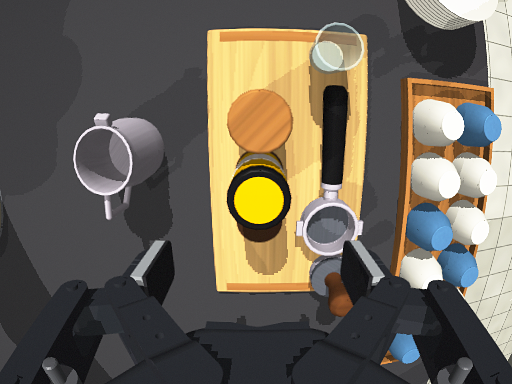

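>>> step_arm([
  [[-0.004,-0.006,-0.004,0.05,-0.001,0.002,1],[-0.004,-0.006,-0.004,0.09,-0.001,0.002,1],[-0.004,-0.006,-0.004,0.125,-0.001,0.002,1],[-0.004,-0.006,-0.004,0.144,-0.001,0.002,1],[-0.004,-0.006,-0.004,0.144,-0.001,0.002,1],[-0.004,-0.006,-0.004,0.144,-0.001,0.002,0.3],[-0.004,-0.006,-0.004,0.144,-0.001,0.002,0.3],[-0.004,-0.006,-0.004,0.144,-0.001,0.002,0.3],[-0.004,-0.006,-0.004,0.144,-0.001,0.002,0.3],[-0.004,-0.006,-0.004,0.144,-0.001,0.002,0.3],[-0.004,-0.006,-0.004,0.144,-0.001,0.002,0.3],[-0.004,-0.006,-0.004,0.144,-0.001,0.002,0.3]],
])

```text
clock: 10.35
tcp_pos: [0.5564, -0.0007, 0.0821]
orientation: [0.708, 0.019, 0.706, -0.019]
wrist_force: [-2.0, -0.5, 6.8]
finger_gap: 0.0527
```

```bash
python3 - <<'E'
from h import *
s=env.get_state(); print(s["finger_gap"],s["wrist_force"])
print(np.round(tcpT(),4))
goal([.464,-.334,.17],np.radians(-90))
E
```

```text
0.052660787581038294 [-1.98041092 -0.53319769  6.75478972]
[[ 3.700e-03  5.400e-02  9.985e-01  5.564e-01]
 [-6.000e-04  9.985e-01 -5.400e-02 -7.000e-04]
 [-1.000e+00 -4.000e-04  3.700e-03  8.210e-02]
 [ 0.000e+00  0.000e+00  0.000e+00  1.000e+00]]
rot [1.5168, 0.0032, -0.0025] t [-0.0881, -0.3378, -0.0739] |t| 0.357 |r|deg 86.9
```

>>> step_arm([
  [[0,0,0,-0.035,0,0,0.3],[0,0,0,-0.085,0,0,0.3],[1.517,0.003,-0.002,-0.088,-0.338,-0.074,0.3],[1.517,0.003,-0.002,-0.088,-0.338,-0.074,0.3],[1.517,0.003,-0.002,-0.088,-0.338,-0.074,0.3],[1.517,0.003,-0.002,-0.088,-0.338,-0.074,0.3],[1.517,0.003,-0.002,-0.088,-0.338,-0.074,0.3],[1.517,0.003,-0.002,-0.088,-0.338,-0.074,0.3],[1.517,0.003,-0.002,-0.088,-0.338,-0.074,0.3],[1.517,0.003,-0.002,-0.088,-0.338,-0.074,0.3],[1.517,0.003,-0.002,-0.088,-0.338,-0.074,0.3],[1.517,0.003,-0.002,-0.088,-0.338,-0.074,0.3]],
])

```text
clock: 11.55
tcp_pos: [0.4634, -0.3348, 0.1697]
orientation: [0.502, 0.498, 0.502, -0.498]
wrist_force: [-0.4, -0.9, -2.1]
finger_gap: 0.0531
```

```bash
python3 - <<'E'
from h import *
s=env.get_state(); print(s["finger_gap"],s["wrist_force"])
goal([.464,-.334,.073],np.radians(-90))
E
```

```text
0.053060605688651744 [-0.3932986  -0.90286383 -2.13446524]
rot [0.009, -0.0006, -0.0002] t [0.0967, 0.0006, -0.0007] |t| 0.097 |r|deg 0.5
```

>>> step_arm([
  [[0.009,0,0,0.045,0.001,-0.001,0.3],[0.009,0,0,0.08,0.001,-0.001,0.3],[0.009,0,0,0.092,0.001,-0.001,0.3],[0.009,0,0,0.097,0.001,-0.001,0.3],[0.009,0,0,0.098,0.001,-0.001,0.3],[0.009,0,0,0.098,0.001,-0.001,0.3],[0.009,0,0,0.098,0.001,-0.001,0.3]],
])

```text
clock: 12.25
tcp_pos: [0.4652, -0.3343, 0.073]
orientation: [0.501, 0.5, 0.499, -0.5]
wrist_force: [-0.9, 1.6, 2.8]
finger_gap: 0.0529
```

Contact made; release and rise.

>>> step_arm([
  [[0,0,0,0,0,0,0.8],[0,0,0,0,0,0,1],[0,0,0,0,0,0,1],[0,0,0,0,0,0,1],[0,0,0,-0.03,0,0,1],[0,0,0,-0.08,0,0,1],[0,0,0,-0.13,0,0,1],[0,0,0,-0.16,0,0,1]],
])

```text
clock: 13.05
tcp_pos: [0.4657, -0.3349, 0.2371]
orientation: [0.502, 0.5, 0.498, -0.5]
wrist_force: [0.6, -0.3, -0.1]
finger_gap: 0.0857
```

```bash
python3 - <<'E'
from h import *
T=tcpT();im,d=env.read_camera("wrist"); cv2.imwrite("pics/w6.png",im[:,:,::-1])
goal([.559,.0623,.22],np.radians(-3.1))
E
```

```text
rot [-1.5166, 0.014, -0.0015] t [0.019, 0.0919, -0.3986] |t| 0.41 |r|deg 86.9
```

View pics/w6.png

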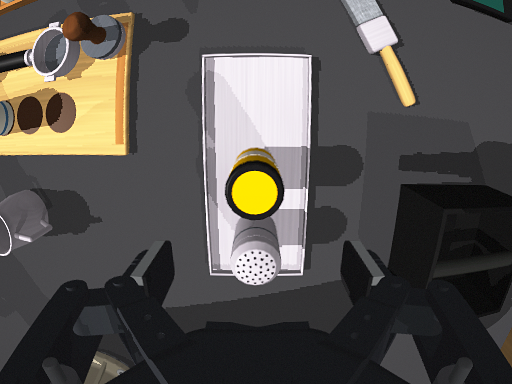

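>>> step_arm([
  [[-1.517,0.014,-0.001,0.019,0.092,-0.399,1],[-1.517,0.014,-0.001,0.019,0.092,-0.399,1],[-1.517,0.014,-0.001,0.019,0.092,-0.399,1],[-1.517,0.014,-0.001,0.019,0.092,-0.399,1],[-1.517,0.014,-0.001,0.019,0.092,-0.399,1],[-1.517,0.014,-0.001,0.019,0.092,-0.399,1],[-1.517,0.014,-0.001,0.019,0.092,-0.399,1],[-1.517,0.014,-0.001,0.019,0.092,-0.399,1],[-1.517,0.014,-0.001,0.019,0.092,-0.399,1],[-1.517,0.014,-0.001,0.019,0.092,-0.399,1],[-1.517,0.014,-0.001,0.019,0.092,-0.399,1],[-1.517,0.014,-0.001,0.019,0.092,-0.399,1]],
])

```text
clock: 14.3
tcp_pos: [0.559, 0.0626, 0.2197]
orientation: [0.707, 0.02, 0.707, -0.02]
wrist_force: [0.5, -0.4, -0.0]
finger_gap: 0.0857
```

```bash
python3 - <<'E'
from h import *
T=tcpT();im,d=env.read_camera("wrist"); cv2.imwrite("pics/w7.png",im[:,:,::-1])
goal([.559,.0623,.08],np.radians(-3.1))
import pickle; pickle.dump((T,im,d),open("w7.pkl","wb"))
E
```

```text
rot [-0.003, 0.0001, -0.0002] t [0.1398, -0.0001, -0.0001] |t| 0.14 |r|deg 0.2
```

View pics/w7.png

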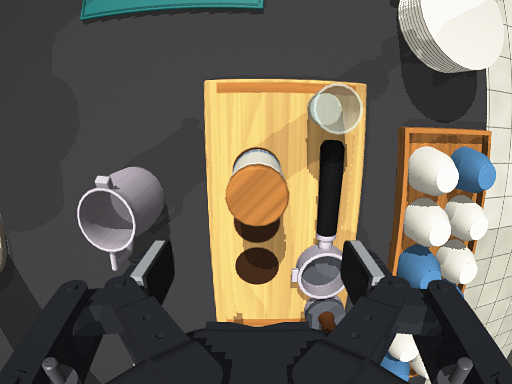

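>>> step_arm([
  [[-0.003,0,0,0.05,0,0,1],[-0.003,0,0,0.09,0,0,1],[-0.003,0,0,0.125,0,0,1],[-0.003,0,0,0.14,0,0,1],[-0.003,0,0,0.14,0,0,1],[-0.003,0,0,0.14,0,0,0.3],[-0.003,0,0,0.14,0,0,0.3],[-0.003,0,0,0.14,0,0,0.3],[-0.003,0,0,0.14,0,0,0.3],[-0.003,0,0,0.14,0,0,0.3],[-0.003,0,0,0.14,0,0,0.3],[-0.003,0,0,0.14,0,0,0.3]],
])

```text
clock: 15.55
tcp_pos: [0.5602, 0.0622, 0.0817]
orientation: [0.708, 0.019, 0.706, -0.019]
wrist_force: [-1.8, -0.6, 6.2]
finger_gap: 0.0528
```

```bash
python3 - <<'E'
from h import *
import pickle
s=env.get_state(); print(s["finger_gap"],s["wrist_force"])
print(np.round(tcpT(),4))
goal([.549,-.334,.17],np.radians(-90))
T,im,d=pickle.load(open("w7.pkl","rb"))
m=np.zeros(im.shape[:2],np.uint8); m[247:286,225:290]=(im.max(2)<110)[247:286,225:290]
c=max(cv2.findContours(m,1,cv2.CHAIN_APPROX_NONE)[0],key=cv2.contourArea)
print(cv2.fitEllipse((wplane(T,c[:,0],.012)[:,:2]*1000).astype(np.float32)),cv2.boundingRect(c))
E
```

```text
0.05279411183909227 [-1.83855404 -0.58793278  6.22746891]
[[ 3.200e-03  5.450e-02  9.985e-01  5.602e-01]
 [-3.000e-04  9.985e-01 -5.450e-02  6.220e-02]
 [-1.000e+00 -1.000e-04  3.200e-03  8.170e-02]
 [ 0.000e+00  0.000e+00  0.000e+00  1.000e+00]]
rot [1.5163, 0.0026, -0.0023] t [-0.0882, -0.3962, 0.0107] |t| 0.406 |r|deg 86.9
((552.3953247070312, -63.1392822265625), (54.632999420166016, 55.55762481689453), 105.74156951904297) (236, 247, 43, 37)
```

>>> step_arm([
  [[0,0,0,-0.035,0,0,0.3],[0,0,0,-0.085,0,0,0.3],[1.516,0.003,-0.002,-0.088,-0.396,0.011,0.3],[1.516,0.003,-0.002,-0.088,-0.396,0.011,0.3],[1.516,0.003,-0.002,-0.088,-0.396,0.011,0.3],[1.516,0.003,-0.002,-0.088,-0.396,0.011,0.3],[1.516,0.003,-0.002,-0.088,-0.396,0.011,0.3],[1.516,0.003,-0.002,-0.088,-0.396,0.011,0.3],[1.516,0.003,-0.002,-0.088,-0.396,0.011,0.3],[1.516,0.003,-0.002,-0.088,-0.396,0.011,0.3],[1.516,0.003,-0.002,-0.088,-0.396,0.011,0.3],[1.516,0.003,-0.002,-0.088,-0.396,0.011,0.3]],
])

```text
clock: 16.75
tcp_pos: [0.5486, -0.3359, 0.1692]
orientation: [0.501, 0.498, 0.502, -0.498]
wrist_force: [0.3, -0.1, -2.0]
finger_gap: 0.0528
```

```bash
python3 - <<'E'
from h import *
s=env.get_state(); print(s["finger_gap"],s["wrist_force"])
goal([.549,-.334,.0725],np.radians(-90))
E
```

```text
0.052770214752110814 [ 0.2562928  -0.12979837 -2.01527091]
rot [0.0067, -0.001, 0.0003] t [0.0967, 0.0004, -0.0018] |t| 0.097 |r|deg 0.4
```

>>> step_arm([
  [[0.007,0,0,0.045,0,-0.002,0.3],[0.007,0,0,0.08,0,-0.002,0.3],[0.007,0,0,0.092,0,-0.002,0.3],[0.007,0,0,0.097,0,-0.002,0.3],[0.007,0,0,0.098,0,-0.002,0.3],[0.007,0,0,0.098,0,-0.002,0.3],[0.007,0,0,0.098,0,-0.002,0.3]],
])

```text
clock: 17.45
tcp_pos: [0.5493, -0.334, 0.0725]
orientation: [0.5, 0.5, 0.5, -0.5]
wrist_force: [-1.3, 2.6, 2.7]
finger_gap: 0.0524
```

>>> step_arm([
  [[0,0,0,0,0,0,0.8],[0,0,0,0,0,0,1],[0,0,0,0,0,0,1],[0,0,0,0,0,0,1],[0,0,0,-0.03,0,0,1],[0,0,0,-0.08,0,0,1],[0,0,0,-0.13,0,0,1],[0,0,0,-0.16,0,0,1]],
])

```text
clock: 18.25
tcp_pos: [0.55, -0.3348, 0.237]
orientation: [0.502, 0.501, 0.498, -0.5]
wrist_force: [0.1, -0.2, -0.1]
finger_gap: 0.0856
```

```bash
python3 - <<'E'
from h import *
T=tcpT();im,d=env.read_camera("wrist"); cv2.imwrite("pics/w8.png",im[:,:,::-1])
K=0
v,u=np.nonzero(d>0); r,C=wray(np.c_[u,v]); W=T@C; P=(r*(d[v,u]/r[:,2])[:,None])@W[:3,:3].T+W[:3,3]
for x0,n,z in((.384,"shaker",.109),(.466,"tin",.116),(.549,"jar",.107)):
    s=P[(abs(P[:,0]-x0)<.035)&(abs(P[:,1]+.334)<.04)&(abs(P[:,2]-z)<.007)]; print(n,(s.min(0)+s.max(0))/2,np.ptp(s,axis=0))
E
```

```text
shaker [ 0.39870722 -0.33462204  0.10573803] [0.01738957 0.04245944 0.00747437]
tin [ 0.4666483  -0.33270182  0.1139361 ] [0.05326868 0.05300848 0.0098454 ]
jar [ 0.55000953 -0.33327862  0.10459005] [0.05401801 0.05186651 0.00914885]
```

View pics/w8.png

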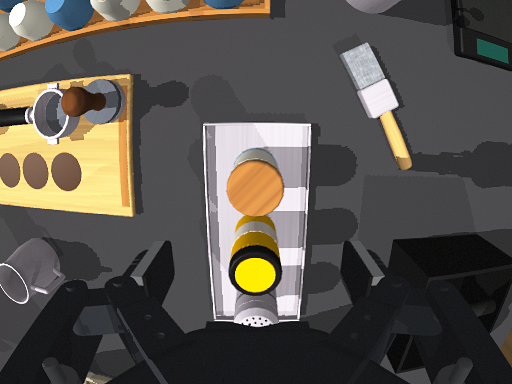

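```bash
python3 - <<'E'
from h import *
goal([.637,-.005,.20],np.radians(-3.3))
E
```

```text
rot [-1.5133, 0.0135, -0.0028] t [0.0401, 0.0853, -0.3311] |t| 0.344 |r|deg 86.7
```

>>> step_arm([
  [[-1.513,0.0135,-0.003,0.04,0.085,-0.331,1],[-1.513,0.0135,-0.003,0.04,0.085,-0.331,1],[-1.513,0.0135,-0.003,0.04,0.085,-0.331,1],[-1.513,0.0135,-0.003,0.04,0.085,-0.331,1],[-1.513,0.0135,-0.003,0.04,0.085,-0.331,1],[-1.513,0.0135,-0.003,0.04,0.085,-0.331,1],[-1.513,0.0135,-0.003,0.04,0.085,-0.331,1],[-1.513,0.0135,-0.003,0.04,0.085,-0.331,1],[-1.513,0.0135,-0.003,0.04,0.085,-0.331,1],[-1.513,0.0135,-0.003,0.04,0.085,-0.331,1],[-1.513,0.0135,-0.003,0.04,0.085,-0.331,1],[-1.513,0.0135,-0.003,0.04,0.085,-0.331,1]],
])

```text
clock: 19.5
tcp_pos: [0.6367, -0.0052, 0.1998]
orientation: [0.707, 0.022, 0.707, -0.022]
wrist_force: [-0.5, -1.0, 0.5]
finger_gap: 0.0854
```

```bash
cat > pf.py <<'E'
from h import *
import sys
def pf(name):
    T=tcpT();im,d=env.read_camera("wrist"); cv2.imwrite(f"pics/{name}.png",im[:,:,::-1])
    q=env.silhouettes("wrist","portafilter")[0]; m=q["mask"]
    v,u=np.nonzero(m&(d>0)); r,C=wray(np.c_[u,v]); W=T@C; P=(r*(d[v,u]/r[:,2])[:,None])@W[:3,:3].T+W[:3,3]
    print(q["confidence"],m.sum(),np.percentile(P,[1,50,99],axis=0).round(4).tolist())
    return T,im,d,m,P
E
python3 - <<'E'
from pf import *
import pickle
o=pf("w9"); P=o[-1]; pickle.dump(o,open("w9.pkl","wb"))
hd=P[(P[:,1]>0.01)&(P[:,2]>.03)]; q=np.linalg.svd(hd[:,:2]-hd[:,:2].mean(0),full_matrices=False)[2][0]
print("handle",hd.mean(0),np.degrees(np.arctan2(*q[::-1])),hd[:,1].max())
H=P[(P[:,1]<-.02)&(P[:,2]>.036)];print("head",(H.min(0)+H.max(0))/2,H.min(0),H.max(0))
E
```

```text
0.66 6525 [[0.599, -0.0981, 0.0118], [0.6403, -0.0364, 0.0352], [0.6714, 0.0932, 0.044]]
handle [0.64335771 0.05389017 0.03687011] -93.90336975453722 0.0966231313989399
head [ 0.6355765  -0.06061519  0.04050223] [ 0.59522896 -0.10104708  0.03602054] [ 0.67592404 -0.02018331  0.04498393]
```

View pics/w9.png

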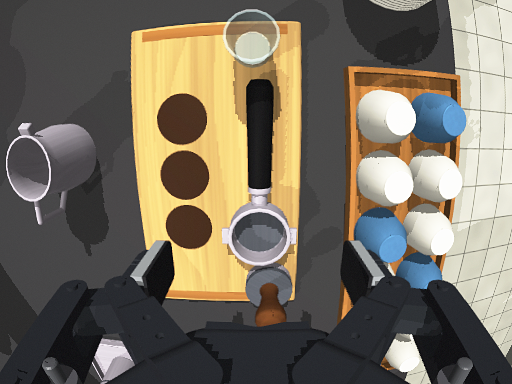

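```bash
python3 - <<'E'
from h import *
import pickle
T,im,d,m,P=pickle.load(open("w9.pkl","rb"))
for n,uv,z in(("rimL",(223,237),.038),("rimR",(297,236),.038),("rim top",(259,205),.043),("rim bot",(259,266),.043),("end",(259,80),.03),("neck",(259,189),.0265),("hand mid",(259.5,135),.035)): print(n,np.round(wplane(T,uv,z),4))
cv2.imwrite("pics/w9c.png",cv2.resize(im[60:290,200:320,::-1],None,fx=2.5,fy=2.5,interpolation=cv2.INTER_CUBIC))
E
```

```text
rimL [[ 0.5967 -0.0662  0.038 ]]
rimR [[ 0.677 -0.07   0.038]]
rim top [[ 0.6379 -0.0302  0.043 ]]
rim bot [[ 0.6338 -0.1017  0.043 ]]
end [[0.6455 0.0955 0.03  ]]
neck [[ 0.6388 -0.0178  0.0265]]
hand mid [[0.6426 0.0401 0.035 ]]
```

View pics/w9c.png

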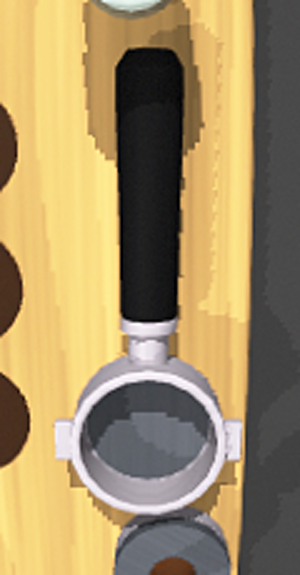

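```bash
python3 - <<'E'
from h import *
goal([.6395,-.0065,.026],np.radians(-3.4))
E
```

```text
rot [-0.0014, -0.0003, 0.0001] t [0.1739, -0.001, 0.003] |t| 0.174 |r|deg 0.1
```

>>> step_arm([
  [[0,0,0,0.05,-0.001,0.003,1],[0,0,0,0.1,-0.001,0.003,1],[0,0,0,0.135,-0.001,0.003,1],[0,0,0,0.16,-0.001,0.003,1],[0,0,0,0.171,-0.001,0.003,1],[0,0,0,0.173,-0.001,0.003,1],[0,0,0,0.173,-0.001,0.003,1]],
])

```text
clock: 20.3
tcp_pos: [0.6403, -0.0067, 0.0279]
orientation: [0.707, 0.022, 0.706, -0.022]
wrist_force: [-0.1, 0.2, 0.4]
finger_gap: 0.0852
```

>>> step_arm([
  [[0,0,0,0,0,0,0.5],[0,0,0,0,0,0,0],[0,0,0,0,0,0,0],[0,0,0,0,0,0,0],[0,0,0,0,0,0,0],[0,0,0,0,0,0,0],[0,0,0,0,0,0,0],[0,0,0,0,0,0,0],[0,0,0,0,0,0,0],[0,0,0,0,0,0,0]],
], force=80)

```text
clock: 21.3
tcp_pos: [0.6406, -0.0067, 0.0289]
orientation: [0.707, 0.022, 0.706, -0.022]
wrist_force: [-1.3, 0.9, 5.7]
finger_gap: 0.0225
```

```bash
python3 - <<'E'
from h import *
s=env.get_state(); print(s["finger_gap"],s["wrist_force"],s["ft_torque"])
print(np.round(tcpT(),4))
im,d=env.read_camera("wrist"); cv2.imwrite("pics/w10.png",im[:,:,::-1])
E
```

```text
0.022488395821057952 [-1.30165435  0.86572933  5.68216493] [ 0.08527732  0.37610977 -0.03269275]
[[ 2.000e-03  6.140e-02  9.981e-01  6.406e-01]
 [-3.000e-04  9.981e-01 -6.140e-02 -6.700e-03]
 [-1.000e+00 -2.000e-04  2.000e-03  2.890e-02]
 [ 0.000e+00  0.000e+00  0.000e+00  1.000e+00]]
```

View pics/w10.png

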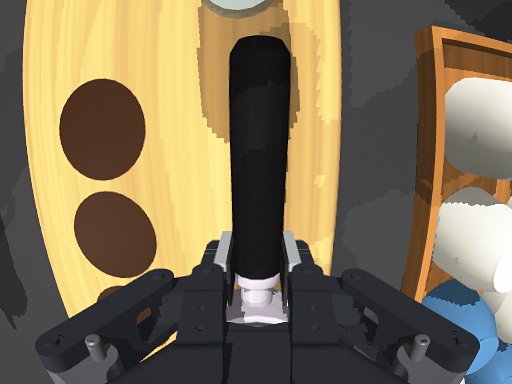

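>>> step_arm([
  [[0,0,0,0,0,0,0.6],[0,0,0,0,0,0,0.6],[0,0,0,0.005,0,0,0.6],[0,0,0,0.005,0,0,0.6],[0,0,0,0.005,0,0,0],[0,0,0,0.005,0,0,0],[0,0,0,0.005,0,0,0],[0,0,0,0.005,0,0,0],[0,0,0,0.005,0,0,0],[0,0,0,0.005,0,0,0],[0,0,0,0.005,0,0,0]],
])

```text
clock: 22.45
tcp_pos: [0.6406, -0.0067, 0.024]
orientation: [0.707, 0.022, 0.706, -0.022]
wrist_force: [-1.0, -0.2, 2.2]
finger_gap: 0.0225
```

```bash
python3 - <<'E'
from h import *
goal([.6406,-.0067,.144],np.radians(-3.5))
goal([.470,.331,.16],np.radians(83.5))
E
```

```text
rot [-0.0003, 0.002, 0.0002] t [-0.12, -0.0001, 0.0003] |t| 0.12 |r|deg 0.1
rot [-1.5188, 0.0015, 0.0017] t [-0.1364, 0.3265, -0.1907] |t| 0.402 |r|deg 87.0
```

>>> step_arm([
  [[0,0,0,-0.02,0,0,0],[0,0,0,-0.06,0,0,0],[0,0,0,-0.1,0,0,0],[0,0,0,-0.13,0,0,0],[0,0,0,-0.13,0,0,0],[0,0,0,-0.13,0,0,0]],
])

```text
clock: 23.05
tcp_pos: [0.6403, -0.0066, 0.1535]
orientation: [0.708, 0.022, 0.706, -0.022]
wrist_force: [-0.8, 0.2, -5.1]
finger_gap: 0.0228
```

```bash
python3 - <<'E'
from h import *
s=env.get_state(); print(s["finger_gap"],s["wrist_force"],s["ft_torque"])
im,d=env.read_camera("wrist"); cv2.imwrite("pics/w11.png",im[:,:,::-1])
im,d=env.read_camera("scene"); cv2.imwrite("pics/s11.png",cv2.resize(im[100:290,170:380,::-1],None,fx=3,fy=3))
goal([.470,.331,.16],np.radians(83.5))
E
```

```text
0.022782852494491305 [-0.81306726  0.17053118 -5.11003908] [ 0.06706159  0.02971905 -0.01495676]
rot [-1.5188, -0.0016, -0.0018] t [-0.0081, 0.3264, -0.1893] |t| 0.377 |r|deg 87.0
```

View pics/s11.png

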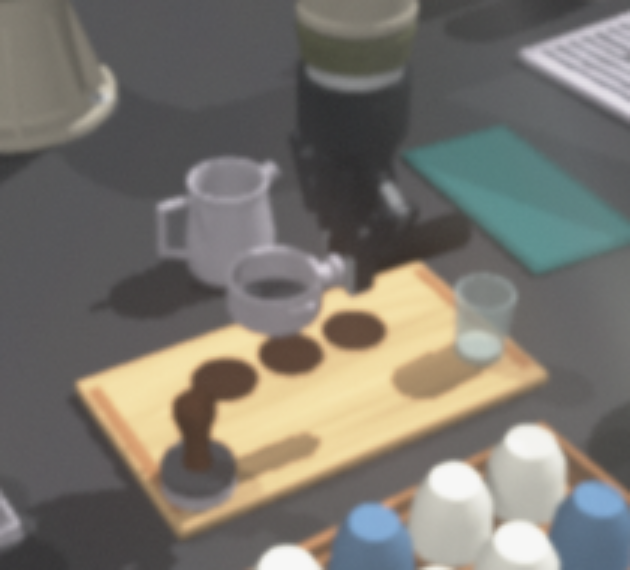

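View pics/w11.png

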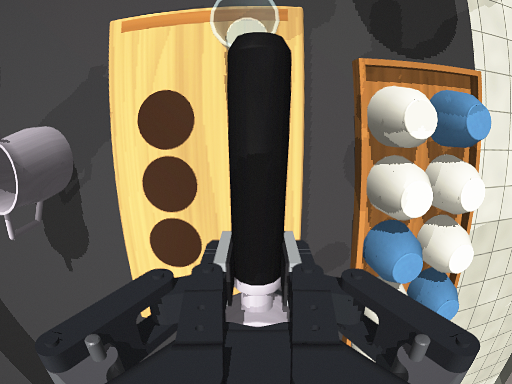

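>>> step_arm([
  [[-1.519,0,0,-0.008,0.326,-0.189,0],[-1.519,0,0,-0.008,0.326,-0.189,0],[-1.519,0,0,-0.008,0.326,-0.189,0],[-1.519,0,0,-0.008,0.326,-0.189,0],[-1.519,0,0,-0.008,0.326,-0.189,0],[-1.519,0,0,-0.008,0.326,-0.189,0],[-1.519,0,0,-0.008,0.326,-0.189,0],[-1.519,0,0,-0.008,0.326,-0.189,0],[-1.519,0,0,-0.008,0.326,-0.189,0],[-1.519,0,0,-0.008,0.326,-0.189,0],[-1.519,0,0,-0.008,0.326,-0.189,0],[-1.519,0,0,-0.008,0.326,-0.189,0]],
])

```text
clock: 24.35
tcp_pos: [0.4694, 0.33, 0.1582]
orientation: [0.527, -0.469, 0.53, 0.471]
wrist_force: [0.1, -0.5, -3.4]
finger_gap: 0.0225
```

```bash
python3 - <<'E'
from h import *
import pickle
s=env.get_state(); print(s["finger_gap"],s["wrist_force"])
T=tcpT(); im,d=env.read_camera("wrist"); cv2.imwrite("pics/w12.png",im[:,:,::-1])
pickle.dump((T,im,d),open("w12.pkl","wb"))
goal([.470,.331,.16],np.radians(83.5)); print(np.round(T,4))
E
```

```text
0.022542695176515238 [ 0.08462949 -0.54621741 -3.43535094]
rot [-0.0031, -0.0013, -0.0042] t [-0.0015, -0.0002, 0.001] |t| 0.002 |r|deg 0.3
[[-0.0049 -0.9933  0.1159  0.4694]
 [-0.0011  0.1159  0.9933  0.33  ]
 [-1.      0.0048 -0.0017  0.1582]
 [ 0.      0.      0.      1.    ]]
```

View pics/w12.png

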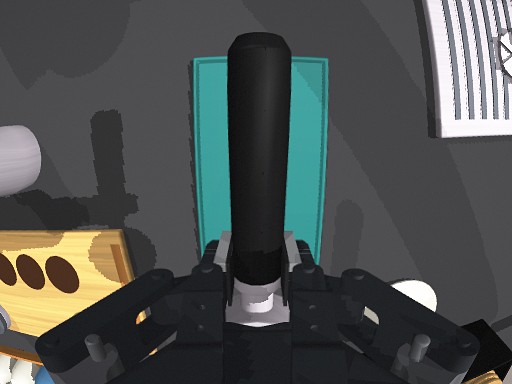

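```bash
python3 - <<'E'
from h import *
import pickle
T,im,d=pickle.load(open("w12.pkl","rb"))
a,b,c,e=[wplane(T,uv,.006)[0] for uv in((194,58.5),(328,59.5),(204,240),(320,240))]
print(a,b,np.linalg.norm(a-b)); ang=np.degrees(np.arctan2(*(b-a)[1::-1])); print("edge dir",ang)
print("left",np.degrees(np.arctan2(*(c-a)[1::-1])),"right",np.degrees(np.arctan2(*(e-b)[1::-1])))
for y in (ang-90,-6.5): y=np.radians(y); print("centre",(a+b)/2+.12*np.array([np.cos(y),np.sin(y),0]))
cv2.imwrite("pics/w12c.png",cv2.resize(im[30:120,170:350,::-1],None,fx=4,fy=4,interpolation=cv2.INTER_CUBIC))
E
```

```text
[0.34120683 0.28452788 0.006     ] [0.35646052 0.41141585 0.006     ] 0.1278015385547889
edge dir 83.14515195153038
left -5.461348462970398 right -6.837071825634482
centre [0.46797588 0.33364933 0.006     ]
centre [0.4680623  0.33438748 0.006     ]
```

View pics/w12c.png

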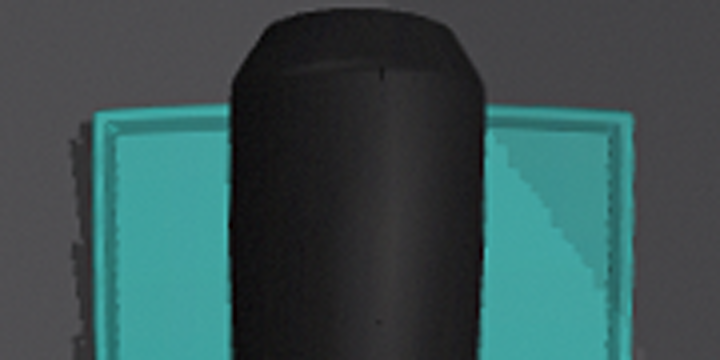

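```bash
python3 - <<'E'
from h import *
goal([.4712,.3326,.0195],np.radians(83.4))
E
```

```text
rot [-0.0013, -0.0013, -0.0042] t [0.139, -0.0018, 0.0029] |t| 0.139 |r|deg 0.3
```

>>> step_arm([
  [[-0.001,0,-0.004,0.045,-0.002,0.003,0],[-0.001,0,-0.004,0.085,-0.002,0.003,0],[-0.001,0,-0.004,0.115,-0.002,0.003,0],[-0.001,0,-0.004,0.13,-0.002,0.003,0],[-0.001,0,-0.004,0.137,-0.002,0.003,0],[-0.001,0,-0.004,0.139,-0.002,0.003,0],[-0.001,0,-0.004,0.139,-0.002,0.003,0],[-0.001,0,-0.004,0.139,-0.002,0.003,0]],
])

```text
clock: 25.2
tcp_pos: [0.4725, 0.3331, 0.0208]
orientation: [0.529, -0.471, 0.528, 0.47]
wrist_force: [-1.0, -0.2, -3.5]
finger_gap: 0.0225
```

>>> step_arm([
  [[0,0,0,0.002,0.001,0,0],[0,0,0,0.003,0.001,0,0],[0,0,0,0.003,0.001,0,0],[0,0,0,0.003,0.001,0,0]],
])

```text
clock: 25.6
tcp_pos: [0.4715, 0.3333, 0.0181]
orientation: [0.529, -0.471, 0.528, 0.47]
wrist_force: [-0.2, 0.2, -2.3]
finger_gap: 0.0225
```

>>> step_arm([
  [[0,0,0,0,0,0,0.4],[0,0,0,0,0,0,0.6],[0,0,0,0,0,0,0.8],[0,0,0,0,0,0,1],[0,0,0,0,0,0,1],[0,0,0,-0.04,0,0,1],[0,0,0,-0.09,0,0,1],[0,0,0,-0.14,0,0,1],[0,0,0,-0.19,0,0,1],[0,0,0,-0.22,0,0,1],[0,0,0,-0.22,0,0,1]],
])

```text
clock: 26.7
tcp_pos: [0.4735, 0.3346, 0.244]
orientation: [0.532, -0.472, 0.524, 0.469]
wrist_force: [0.7, -0.3, 0.7]
finger_gap: 0.0856
```

```bash
python3 - <<'E'
from pf import *
import pickle
o=pf("w13"); T=o[0]; 
q=env.silhouettes("wrist","mat"); print(len(q)); 
pickle.dump((o,q),open("w13.pkl","wb"))
E
```

```text
0.78 4873 [[0.3733, 0.2904, 0.0062], [0.5032, 0.3345, 0.0292], [0.5627, 0.3626, 0.038]]
1
```

View pics/w13.png

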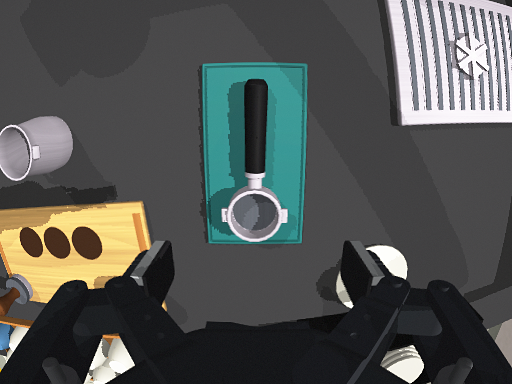

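```bash
python3 - <<'E'
from h import *
import pickle
(T,im,d,m,P),q=pickle.load(open("w13.pkl","rb"))
c=max(cv2.findContours((q[0]["mask"]|m).astype(np.uint8),0,cv2.CHAIN_APPROX_NONE)[0],key=cv2.contourArea)
print(cv2.minAreaRect((wplane(T,c[:,0],.006)[:,:2]*1000).astype(np.float32)))
co=np.array([wplane(T,uv,.006)[0] for uv in((202.5,64),(307.5,64.5),(207,242.5),(301.5,242.5))]); print(co.mean(0),co)
for n,uv,z in(("lugL",(221.5,215),.03),("lugR",(288,215),.03),("rimtop",(254,187),.037),("rimbot",(254,242),.037),("end",(257,79),.0205),("neck",(255,173),.0205),("mid",(256.5,125),.03)): print(n,np.round(wplane(T,uv,z)[0],4))
H=P[(P[:,0]>.495)&(P[:,2]>.031)]; print((H.min(0)+H.max(0))/2)
E
```

```text
((465.8835144042969, 333.1567077636719), (131.03297424316406, 239.81829833984375), 83.23493957519531)
[0.46585192 0.33396277 0.006     ] [[0.34060074 0.28434862 0.006     ]
 [0.35621705 0.4121921  0.006     ]
 [0.57564387 0.25447834 0.006     ]
 [0.59094602 0.38483203 0.006     ]]
lugL [0.5286 0.2852 0.03  ]
lugR [0.5383 0.3675 0.03  ]
rimtop [0.4955 0.33   0.037 ]
rimbot [0.5668 0.3214 0.037 ]
end [0.3701 0.3481 0.0205]
neck [0.4826 0.3326 0.0205]
mid [0.424  0.3413 0.03  ]
[0.53247553 0.32551645 0.03522721]
```

```bash
python3 - <<'E'
from h import *
goal([.55,-.3335,.23],np.radians(90))
E
```

```text
rot [-0.1161, -0.0004, 0.0012] t [0.0076, -0.1559, -0.6529] |t| 0.671 |r|deg 6.7
```

>>> step_arm([
  [[-0.116,0,0,0.008,-0.156,-0.653,1],[-0.116,0,0,0.008,-0.156,-0.653,1],[-0.116,0,0,0.008,-0.156,-0.653,1],[-0.116,0,0,0.008,-0.156,-0.653,1],[-0.116,0,0,0.008,-0.156,-0.653,1],[-0.116,0,0,0.008,-0.156,-0.653,1],[-0.116,0,0,0.008,-0.156,-0.653,1],[-0.116,0,0,0.008,-0.156,-0.653,1],[-0.116,0,0,0.008,-0.156,-0.653,1],[-0.116,0,0,0.008,-0.156,-0.653,1],[-0.116,0,0,0.008,-0.156,-0.653,1],[-0.116,0,0,0.008,-0.156,-0.653,1]],
])

```text
clock: 28.05
tcp_pos: [0.5405, -0.264, 0.228]
orientation: [0.5, -0.499, 0.5, 0.501]
wrist_force: [1.4, -0.6, 0.3]
finger_gap: 0.0858
```

```bash
python3 - <<'E'
from h import *
goal([.55,-.3335,.23],np.radians(90))
goal([.55,-.3335,.0715],np.radians(90))
E
```

```text
rot [-0.0004, 0.0019, -0.0022] t [-0.0022, -0.0095, -0.0695] |t| 0.07 |r|deg 0.2
rot [-0.0004, 0.0019, -0.0022] t [0.1563, -0.0099, -0.0698] |t| 0.171 |r|deg 0.2
```

>>> step_arm([
  [[0,0.002,-0.002,-0.002,-0.0095,-0.0695,1],[0,0.002,-0.002,-0.002,-0.0095,-0.0695,1],[0,0.002,-0.002,-0.002,-0.0095,-0.0695,1]],
])

```text
clock: 28.35
tcp_pos: [0.5488, -0.3366, 0.226]
orientation: [0.501, -0.497, 0.502, 0.5]
wrist_force: [-0.0, 0.2, -0.7]
finger_gap: 0.0854
```

```bash
cat > look.py <<'E'
from h import *
import sys
def look(name,pts):
    T=tcpT();im,d=env.read_camera("wrist"); cv2.imwrite(f"pics/{name}.png",im[:,:,::-1])
    v,u=np.nonzero(d>0); r,C=wray(np.c_[u,v]); W=T@C; P=(r*(d[v,u]/r[:,2])[:,None])@W[:3,:3].T+W[:3,3]
    for n,x,y,z in pts:
        s=P[(np.hypot(P[:,0]-x,P[:,1]-y)<.036)&(abs(P[:,2]-z)<.007)]
        print(n,len(s), np.round((np.percentile(s,1,0)+np.percentile(s,99,0))/2,4) if len(s) else '',np.round(np.ptp(s,axis=0),3) if len(s) else '')
E
python3 - <<'E'
from look import *
look("w14",[("shaker",.384,-.334,.106),("tin",.466,-.334,.116),("jar",.55,-.334,.107)])
goal([.55,-.3335,.0715],np.radians(90))
E
```

```text
shaker 1545 [ 0.3938 -0.3337  0.1047] [0.033 0.051 0.013]
tin 3309 [ 0.4655 -0.3328  0.1158] [0.053 0.053 0.006]
jar 2726 [ 0.5491 -0.3331  0.106 ] [0.053 0.052 0.009]
rot [-0.0031, 0.0032, -0.004] t [0.155, -0.0019, 0.0005] |t| 0.155 |r|deg 0.3
```

View pics/w14.png

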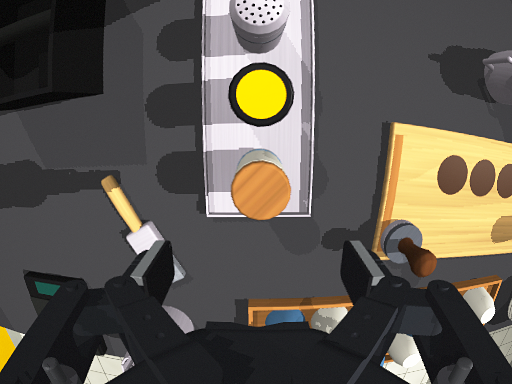

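>>> step_arm([
  [[-0.003,0.003,-0.004,0.05,-0.002,0.001,1],[-0.003,0.003,-0.004,0.1,-0.002,0.001,1],[-0.003,0.003,-0.004,0.135,-0.002,0.001,1],[-0.003,0.003,-0.004,0.155,-0.002,0.001,1],[-0.003,0.003,-0.004,0.155,-0.002,0.001,1],[-0.003,0.003,-0.004,0.155,-0.002,0.001,0.3],[-0.003,0.003,-0.004,0.155,-0.002,0.001,0.3],[-0.003,0.003,-0.004,0.155,-0.002,0.001,0.3],[-0.003,0.003,-0.004,0.155,-0.002,0.001,0.3],[-0.003,0.003,-0.004,0.155,-0.002,0.001,0.3],[-0.003,0.003,-0.004,0.155,-0.002,0.001,0.3],[-0.003,0.003,-0.004,0.155,-0.002,0.001,0.3]],
], force=45)

```text
clock: 29.6
tcp_pos: [0.5516, -0.3337, 0.0739]
orientation: [-0.5, 0.501, -0.499, -0.499]
wrist_force: [-0.2, 1.3, 6.9]
finger_gap: 0.053
```

```bash
python3 - <<'E'
from h import *
s=env.get_state(); print(s["finger_gap"],s["wrist_force"])
print(np.round(tcpT(),4))
goal([.5598,.0623,.17],np.radians(-3.1))
E
```

```text
0.053038868063588644 [-0.15988855  1.28804729  6.87961389]
[[ 3.700e-03 -1.000e+00 -2.000e-04  5.516e-01]
 [-1.800e-03 -2.000e-04  1.000e+00 -3.337e-01]
 [-1.000e+00 -3.700e-03 -1.800e-03  7.390e-02]
 [ 0.000e+00  0.000e+00  0.000e+00  1.000e+00]]
rot [-1.5165, -0.0043, 0.0015] t [-0.0968, -0.0087, 0.3958] |t| 0.408 |r|deg 86.9
```

>>> step_arm([
  [[0,0,0,-0.035,0,0,0.3],[0,0,0,-0.085,0,0,0.3],[-1.516,-0.004,0.002,-0.097,-0.0085,0.3975,0.3],[-1.516,-0.004,0.002,-0.097,-0.0085,0.3975,0.3],[-1.516,-0.004,0.002,-0.097,-0.0085,0.3975,0.3],[-1.516,-0.004,0.002,-0.097,-0.0085,0.3975,0.3],[-1.516,-0.004,0.002,-0.097,-0.0085,0.3975,0.3],[-1.516,-0.004,0.002,-0.097,-0.0085,0.3975,0.3],[-1.516,-0.004,0.002,-0.097,-0.0085,0.3975,0.3],[-1.516,-0.004,0.002,-0.097,-0.0085,0.3975,0.3],[-1.516,-0.004,0.002,-0.097,-0.0085,0.3975,0.3],[-1.516,-0.004,0.002,-0.097,-0.0085,0.3975,0.3]],
])

```text
clock: 30.8
tcp_pos: [0.5591, 0.0662, 0.1703]
orientation: [0.021, -0.707, 0.022, 0.707]
wrist_force: [-0.1, -0.6, -2.7]
finger_gap: 0.0526
```

```bash
python3 - <<'E'
from look import *
look("w15",[("jar",.56,.062,.206)])
goal([.5598,.064,.083],np.radians(-3.1))
E
```

```text
jar 11684 [0.5594 0.06   0.2054] [0.07  0.048 0.014]
rot [-0.0024, 0.0005, -0.0007] t [0.0872, 0.0013, -0.0008] |t| 0.087 |r|deg 0.1
```

View pics/w15.png

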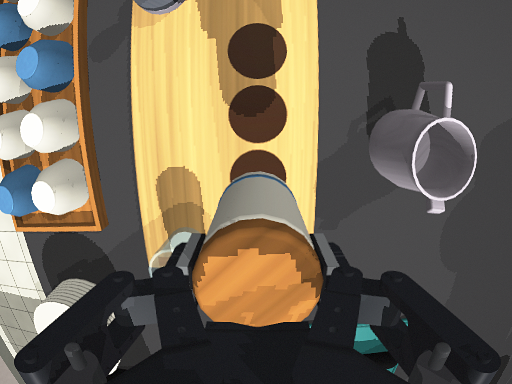

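>>> step_arm([
  [[-0.002,0,0,0.04,0.0015,-0.001,0.3],[-0.002,0,0,0.07,0.0015,-0.001,0.3],[-0.002,0,0,0.082,0.0015,-0.001,0.3],[-0.002,0,0,0.087,0.0015,-0.001,0.3],[-0.002,0,0,0.088,0.0015,-0.001,0.3],[-0.002,0,0,0.088,0.0015,-0.001,0.3],[-0.002,0,0,0.088,0.0015,-0.001,0.3]],
])

```text
clock: 31.55
tcp_pos: [0.5611, 0.0636, 0.0832]
orientation: [-0.019, 0.707, -0.02, -0.706]
wrist_force: [0.6, -0.2, -3.3]
finger_gap: 0.0529
```

>>> step_arm([
  [[0,0,0,0.001,0,0.001,0.3],[0,0,0,0.002,0,0.001,0.3],[0,0,0,0.002,0,0.001,0.3]],
])

```text
clock: 31.85
tcp_pos: [0.5609, 0.0634, 0.0829]
orientation: [-0.019, 0.708, -0.02, -0.705]
wrist_force: [-1.9, -1.2, 6.5]
finger_gap: 0.0527
```

>>> step_arm([
  [[0,0,0,-0.001,0,0,0.8],[0,0,0,-0.001,0,0,1],[0,0,0,-0.001,0,0,1],[0,0,0,-0.001,0,0,1],[0,0,0,-0.03,0,0,1],[0,0,0,-0.08,0,0,1],[0,0,0,-0.13,0,0,1],[0,0,0,-0.15,0,0,1]],
])

```text
clock: 32.65
tcp_pos: [0.5622, 0.0636, 0.2381]
orientation: [-0.019, 0.711, -0.02, -0.703]
wrist_force: [0.7, -0.7, 1.3]
finger_gap: 0.0854
```

```bash
python3 - <<'E'
from look import *
look("w16",[("jar",.56,.062,.116)])
goal([.4655,-.3335,.23],np.radians(90))
E
```

```text
jar 2704 [0.5615 0.0602 0.1148] [0.052 0.053 0.01 ]
rot [1.5153, -0.0115, 0.0101] t [0.009, 0.4019, 0.0755] |t| 0.409 |r|deg 86.8
```

View pics/w16.png

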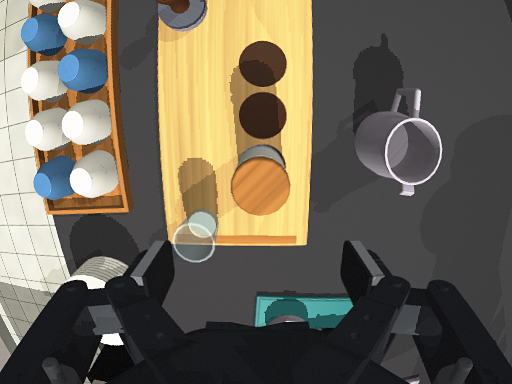

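>>> step_arm([
  [[1.515,-0.011,0.01,0.009,0.402,0.0755,1],[1.515,-0.011,0.01,0.009,0.402,0.0755,1],[1.515,-0.011,0.01,0.009,0.402,0.0755,1],[1.515,-0.011,0.01,0.009,0.402,0.0755,1],[1.515,-0.011,0.01,0.009,0.402,0.0755,1],[1.515,-0.011,0.01,0.009,0.402,0.0755,1],[1.515,-0.011,0.01,0.009,0.402,0.0755,1],[1.515,-0.011,0.01,0.009,0.402,0.0755,1],[1.515,-0.011,0.01,0.009,0.402,0.0755,1],[1.515,-0.011,0.01,0.009,0.402,0.0755,1],[1.515,-0.011,0.01,0.009,0.402,0.0755,1],[1.515,-0.011,0.01,0.009,0.402,0.0755,1]],
])

```text
clock: 33.9
tcp_pos: [0.4654, -0.3334, 0.2296]
orientation: [0.499, -0.501, 0.499, 0.501]
wrist_force: [-0.3, -0.1, -0.8]
finger_gap: 0.0855
```

```bash
python3 - <<'E'
from look import *
look("w17",[("tin",.466,-.334,.116),("shaker",.384,-.334,.106)])
goal([.4655,-.3335,.072],np.radians(90))
E
```

```text
tin 2854 [ 0.4644 -0.3327  0.1149] [0.053 0.052 0.01 ]
shaker 2575 [ 0.3833 -0.3335  0.1045] [0.05  0.05  0.012]
rot [0.0037, 0.0001, -0.0001] t [0.1577, -0.0, -0.0004] |t| 0.158 |r|deg 0.2
```

>>> step_arm([
  [[0.003,0,0,0.05,0.001,0,1],[0.003,0,0,0.1,0.001,0,1],[0.003,0,0,0.138,0.001,0,1],[0.003,0,0,0.157,0.001,0,1],[0.003,0,0,0.157,0.001,0,1],[0.003,0,0,0.157,0.001,0,0.3],[0.003,0,0,0.157,0.001,0,0.3],[0.003,0,0,0.157,0.001,0,0.3],[0.003,0,0,0.157,0.001,0,0.3],[0.003,0,0,0.157,0.001,0,0.3],[0.003,0,0,0.157,0.001,0,0.3],[0.003,0,0,0.157,0.001,0,0.3]],
])

```text
clock: 35.15
tcp_pos: [0.4657, -0.3339, 0.0749]
orientation: [-0.5, 0.502, -0.499, -0.499]
wrist_force: [0.3, 1.8, 6.4]
finger_gap: 0.0528
```

```bash
python3 - <<'E'
from h import *
s=env.get_state(); print(s["finger_gap"],s["wrist_force"])
print(np.round(tcpT(),4))
goal([.5555,-.0006,.17],np.radians(-3.1))
E
```

```text
0.05279701555919437 [0.34586608 1.84777383 6.41438031]
[[ 0.0031 -1.     -0.0012  0.4657]
 [-0.0021 -0.0012  1.     -0.3339]
 [-1.     -0.0031 -0.0021  0.0749]
 [ 0.      0.      0.      1.    ]]
rot [-1.5155, -0.004, 0.0009] t [-0.0956, -0.0905, 0.333] |t| 0.358 |r|deg 86.8
```

>>> step_arm([
  [[0,0,0,-0.035,0,0,0.3],[0,0,0,-0.085,0,0,0.3],[-1.516,-0.004,0.001,-0.116,-0.0905,0.333,0.3],[-1.516,-0.004,0.001,-0.116,-0.0905,0.333,0.3],[-1.516,-0.004,0.001,-0.116,-0.0905,0.333,0.3],[-1.516,-0.004,0.001,-0.116,-0.0905,0.333,0.3],[-1.516,-0.004,0.001,-0.116,-0.0905,0.333,0.3],[-1.516,-0.004,0.001,-0.116,-0.0905,0.333,0.3],[-1.516,-0.004,0.001,-0.116,-0.0905,0.333,0.3],[-1.516,-0.004,0.001,-0.116,-0.0905,0.333,0.3],[-1.516,-0.004,0.001,-0.116,-0.0905,0.333,0.3],[-1.516,-0.004,0.001,-0.116,-0.0905,0.333,0.3]],
])

```text
clock: 36.35
tcp_pos: [0.5554, 0.0003, 0.1906]
orientation: [-0.022, 0.707, -0.022, -0.707]
wrist_force: [-0.2, -0.1, -2.2]
finger_gap: 0.0529
```

```bash
python3 - <<'E'
from look import *
look("w18",[])
s=env.get_state(); print(s["finger_gap"],s["wrist_force"])
goal([.5555,-.0002,.084],np.radians(-3.1))
E
```

```text
0.052409231887274206 [-0.33351738  0.40642219 -2.95122554]
rot [-0.0026, -0.0001, -0.0003] t [0.1066, 0.0001, -0.0001] |t| 0.107 |r|deg 0.1
```

View pics/w18.png

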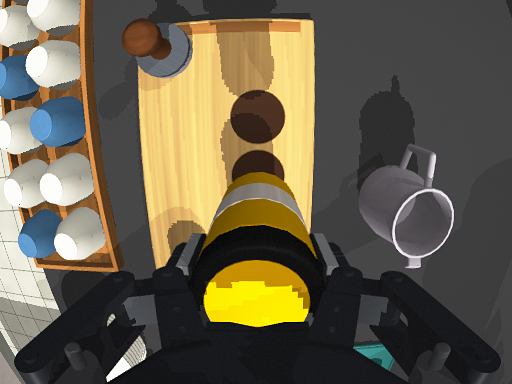

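>>> step_arm([
  [[-0.002,0,0,0.045,0,0,0.3],[-0.002,0,0,0.08,0,0,0.3],[-0.002,0,0,0.1,0,0,0.3],[-0.002,0,0,0.106,0,0.001,0.3],[-0.002,0,0,0.108,0,0.001,0.3],[-0.002,0,0,0.109,0,0.001,0.3],[-0.002,0,0,0.109,0,0.001,0.3],[-0.002,0,0,0.109,0,0.001,0.3]],
])

```text
clock: 37.2
tcp_pos: [0.5537, -0.0002, 0.0837]
orientation: [0.02, -0.707, 0.02, 0.707]
wrist_force: [-5.9, -0.3, 8.4]
finger_gap: 0.0525
```

>>> step_arm([
  [[0,0,0,-0.001,0,0,0.8],[0,0,0,-0.001,0,0,1],[0,0,0,-0.001,0,0,1],[0,0,0,-0.001,0,0,1],[0,0,0,-0.03,0,0,1],[0,0,0,-0.08,0,0,1],[0,0,0,-0.13,0,0,1],[0,0,0,-0.15,0,0,1]],
])

```text
clock: 38.0
tcp_pos: [0.5557, -0.0003, 0.2389]
orientation: [-0.02, 0.709, -0.021, -0.704]
wrist_force: [0.7, -0.2, -0.0]
finger_gap: 0.0853
```

```bash
python3 - <<'E'
from look import *
look("w19",[("jar",.56,.062,.116),("tin",.555,0,.125)])
goal([.3825,-.3335,.23],np.radians(90))
E
```

```text
jar 2170 [0.5614 0.0598 0.1138] [0.053 0.053 0.009]
tin 2856 [ 0.5538 -0.0023  0.124 ] [0.052 0.053 0.009]
rot [1.5135, -0.009, 0.0062] t [0.0096, 0.3425, 0.1548] |t| 0.376 |r|deg 86.7
```

View pics/w19.png

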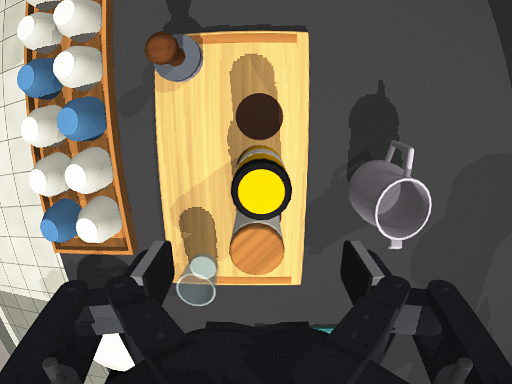

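Jar and tin are upright on their inlays; the last free inlay is at (259,117). Now the shaker.

>>> step_arm([
  [[1.513,-0.009,0.006,0.01,0.3425,0.155,1],[1.513,-0.009,0.006,0.01,0.3425,0.155,1],[1.513,-0.009,0.006,0.01,0.3425,0.155,1],[1.513,-0.009,0.006,0.01,0.3425,0.155,1],[1.513,-0.009,0.006,0.01,0.3425,0.155,1],[1.513,-0.009,0.006,0.01,0.3425,0.155,1],[1.513,-0.009,0.006,0.01,0.3425,0.155,1],[1.513,-0.009,0.006,0.01,0.3425,0.155,1],[1.513,-0.009,0.006,0.01,0.3425,0.155,1],[1.513,-0.009,0.006,0.01,0.3425,0.155,1],[1.513,-0.009,0.006,0.01,0.3425,0.155,1],[1.513,-0.009,0.006,0.01,0.3425,0.155,1]],
])

```text
clock: 39.25
tcp_pos: [0.3822, -0.3334, 0.2292]
orientation: [0.499, -0.501, 0.499, 0.501]
wrist_force: [0.0, -0.4, -0.1]
finger_gap: 0.0855
```

```bash
python3 - <<'E'
from look import *
look("w20",[("shaker",.384,-.334,.106)])
goal([.3825,-.3335,.0705],np.radians(90))
E
```

```text
shaker 2263 [ 0.3827 -0.3335  0.1046] [0.05  0.05  0.013]
rot [0.0036, 0.0005, -0.0002] t [0.1588, -0.0002, -0.0003] |t| 0.159 |r|deg 0.2
```

View pics/w20.png

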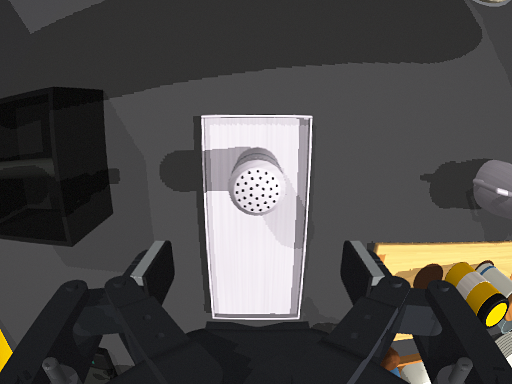

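>>> step_arm([
  [[0.003,0,0,0.05,0.001,0,1],[0.003,0,0,0.1,0.001,0,1],[0.003,0,0,0.138,0.001,0,1],[0.003,0,0,0.158,0.001,0,1],[0.003,0,0,0.158,0.001,0,1],[0.003,0,0,0.158,0.001,0,0.3],[0.003,0,0,0.158,0.001,0,0.3],[0.003,0,0,0.158,0.001,0,0.3],[0.003,0,0,0.158,0.001,0,0.3],[0.003,0,0,0.158,0.001,0,0.3],[0.003,0,0,0.158,0.001,0,0.3],[0.003,0,0,0.158,0.001,0,0.3]],
])

```text
clock: 40.5
tcp_pos: [0.3824, -0.3342, 0.0734]
orientation: [-0.5, 0.501, -0.5, -0.499]
wrist_force: [-0.3, 0.5, 6.9]
finger_gap: 0.0528
```

```bash
python3 - <<'E'
from h import *
s=env.get_state(); print(s["finger_gap"],s["wrist_force"])
print(np.round(tcpT(),4))
goal([.552,-.0635,.19],np.radians(-3.1))
E
```

```text
0.05282900477438058 [-0.28747813  0.50525197  6.87454706]
[[ 0.0025 -1.     -0.0011  0.3824]
 [-0.0022 -0.0011  1.     -0.3342]
 [-1.     -0.0025 -0.0022  0.0734]
 [ 0.      0.      0.      1.    ]]
rot [-1.5156, -0.0037, 0.0003] t [-0.1168, -0.1702, 0.2703] |t| 0.34 |r|deg 86.8
```

>>> step_arm([
  [[0,0,0,-0.035,0,0,0.3],[0,0,0,-0.085,0,0,0.3],[-1.516,-0.004,0,-0.117,-0.17,0.27,0.3],[-1.516,-0.004,0,-0.117,-0.17,0.27,0.3],[-1.516,-0.004,0,-0.117,-0.17,0.27,0.3],[-1.516,-0.004,0,-0.117,-0.17,0.27,0.3],[-1.516,-0.004,0,-0.117,-0.17,0.27,0.3],[-1.516,-0.004,0,-0.117,-0.17,0.27,0.3],[-1.516,-0.004,0,-0.117,-0.17,0.27,0.3],[-1.516,-0.004,0,-0.117,-0.17,0.27,0.3],[-1.516,-0.004,0,-0.117,-0.17,0.27,0.3],[-1.516,-0.004,0,-0.117,-0.17,0.27,0.3]],
])

```text
clock: 41.7
tcp_pos: [0.5518, -0.0633, 0.1905]
orientation: [-0.022, 0.707, -0.022, -0.707]
wrist_force: [0.9, 0.0, -2.9]
finger_gap: 0.0525
```

```bash
python3 - <<'E'
from look import *
look("w21",[])
s=env.get_state(); print(s["finger_gap"],s["wrist_force"])
goal([.5525,-.0645,.0825],np.radians(-3.1))
E
```

```text
0.05255444661620619 [ 0.08849778 -0.36669208 -2.30541738]
rot [-0.0029, -0.0002, 0.0002] t [0.108, 0.001, -0.0007] |t| 0.108 |r|deg 0.2
```

View pics/w21.png

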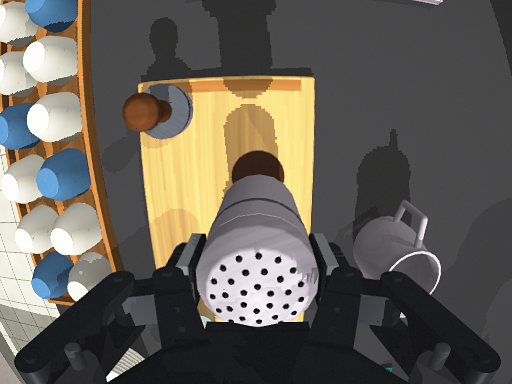

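>>> step_arm([
  [[-0.003,0,0,0.045,0.001,0,0.3],[-0.003,0,0,0.08,0.001,0,0.3],[-0.003,0,0,0.1,0.001,0,0.3],[-0.003,0,0,0.106,0.001,0,0.3],[-0.003,0,0,0.108,0.001,0,0.3],[-0.003,0,0,0.109,0.001,0,0.3],[-0.003,0,0,0.109,0.001,0,0.3],[-0.003,0,0,0.109,0.001,0,0.3]],
])

```text
clock: 42.55
tcp_pos: [0.5527, -0.0647, 0.0825]
orientation: [-0.019, 0.708, -0.019, -0.706]
wrist_force: [-0.1, -0.2, -0.9]
finger_gap: 0.0526
```

Touching down lightly; release, rise and look.

>>> step_arm([
  [[0,0,0,0,0,0,0.8],[0,0,0,0,0,0,1],[0,0,0,0,0,0,1],[0,0,0,0,0,0,1],[0,0,0,-0.03,0,0,1],[0,0,0,-0.08,0,0,1],[0,0,0,-0.13,0,0,1],[0,0,0,-0.17,0,0,1],[0,0,0,-0.17,0,0,1],[0,0,0,-0.17,0,0,1]],
])

```text
clock: 43.55
tcp_pos: [0.553, -0.0648, 0.2536]
orientation: [-0.019, 0.709, -0.02, -0.705]
wrist_force: [0.4, 0.3, -0.8]
finger_gap: 0.0855
```

```bash
python3 - <<'E'
from look import *
look("w22",[("jar",.56,.062,.116),("tin",.555,0,.125),("shaker",.552,-.063,.115)])
im,d=env.read_camera("scene"); cv2.imwrite("pics/s22.png",cv2.resize(im[110:290,180:400,::-1],None,fx=3,fy=3,interpolation=cv2.INTER_CUBIC))
im,d=env.read_camera("top"); cv2.imwrite("pics/t22.png",im[:,:,::-1])
E
```

```text
jar 1539 [0.5613 0.0594 0.1134] [0.053 0.052 0.009]
tin 2086 [ 0.5537 -0.003   0.1229] [0.053 0.053 0.009]
shaker 2099 [ 0.5526 -0.058   0.1137] [0.049 0.063 0.014]
```

View pics/w22.png

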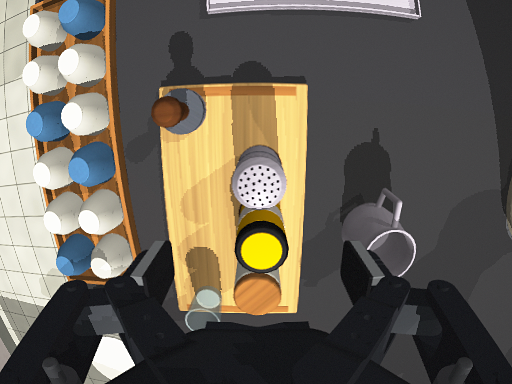

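View pics/s22.png

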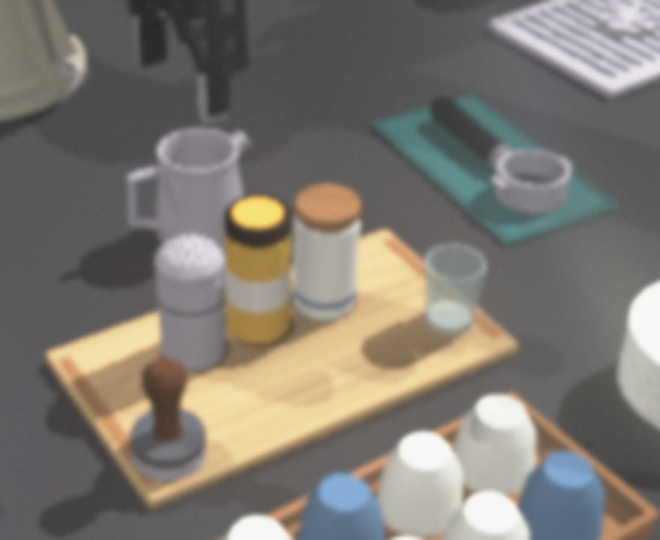

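View pics/t22.png

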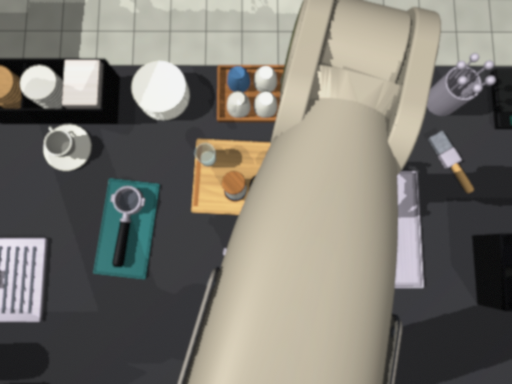

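```bash
python3 - <<'E'
from workcell import env
print(env.get_state()["qvel"].round(4)); print(env.hand_in())
E
```

```text
[ 0.0007  0.0061 -0.0037 -0.0005 -0.0005  0.0006]
the job is handed in; nothing more can be done
None
```

I handed the job in at about 44 s of the 144 s allowed; `hand_in` gives no verdict, so these are my own checks. I cleared all three canisters upright onto the steel tray and laid the portafilter on the mat. Then I returned the jar, tin and shaker to their inlays.

| Item | Result, compared with my own start or mat estimates |
|---|---|
| Portafilter | about 2–3 mm from the mat centre, 1° off lengthwise, right way up |
| Jar | about 3 mm from its start by wrist depth |
| Tin | about 2–3 mm from its start by wrist depth |
| Shaker | about 1 mm from its start, from the release pose only |

- **Final pictures:** the canisters stand upright, and the pitcher, tamper and shot glass look unmoved. I judged that by eye and did not measure it. The gripper was open and clear above everything.
- **Shaker depth reading:** this was the one check that disagreed. It put the shaker's y at -0.058 m, but the neighbouring tin had leaked into that sample. I relied on the release pose, y about -0.0645 m.
- **Camera disagreement:** at the start the scene and top cameras differed by about 5 mm in x. I used the wrist camera instead, and it agreed with the board's outline and the shaker's inlay.

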